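# Clamp down a vacuum chamber cover and start the pump

## Robot

A 6-joint arm with a two-finger parallel gripper is mounted at the origin on the work surface. World frame = base frame: x ahead of the robot, y to its left, z up, the work surface at z = 0. Lengths are in m, angles in rad, forces in N, time in s.
With the tool pointing down it reaches from about 0.3 to 0.775 m from the base axis. Payload 14.6 kg.
Tool frame: the origin (TCP) lies midway between the tips of the shut fingers; the grasp point (between the pads) lies 19 mm behind it; z points along the fingers, y is the direction in which the jaws open and shut (so a half turn about z gives the same grasp; the last joint's range is limited). The gripper opens to 85 mm and grips with 20 to 120 N. Pads are 22 mm wide; open, the fingers measure 114 mm over their backs; the gripper's body (76 mm by 85 mm) begins 54 mm behind the grasp point. The pads swing forward as they close: fully open they stand 13 mm farther back than shut.
Start: joints at [-1.169, 0.3, 1.521, -0, 1.321, -0.067], TCP at [0.248, -0.491, 0.231] pointing down, gripper open.
Joint ranges: [-3.03, 3.03], [-0.79, 2.21], [0.23, 2.52], [-1.04, 4.18], [0, 3.07], [-2.55, 2.55]. Speed limits (rad/s): [2.22, 2.22, 2.57, 3.14, 3.14, 3.14].

## Interface

Orientations are given as a rotation vector (axis times angle).
In Python, from station import manip, eyes, sign_off gives the robot as it stands.
- The arm moves only by the tool arm_command, never from a script. Its argument "moves" is text: rows parted by semicolons, each of 7 numbers parted by spaces: the finger opening in cm, from 0 to 8.54, then the shift along the tool's x, y, z in cm, then the turn, a rotation vector about the tool's x, y, z in rad. In form: jaw dx dy dz rx ry rz; .... A call has 1 to 12 rows; each row shifts and turns the commanded pose from where the row before left it, along the tool's axes as they then stand; what a row does not reach is not made up. A row lasts 1/12 s, in which the tool goes at most 41.7 mm and 7.16 degrees, less where a joint would pass 70% of its speed; a pose out of reach is approached as far as the arm can. A call is refused whole if a number of a shift passes 4.17 or a number of a turn 0.125, either way. A call with a gripper value outside its range is refused whole. The fingers move at their own pace and stop on an object; "grip_force" is the grip in N (left out, the last holds). Time passes only in rows, so rows that do not move let the fingers close. It gives the time, the measured TCP pose, the force and the opening at its end, in the units of the state.
- manip.observe(): the state, without advancing time (a new reading comes with each control period).
- eyes.grab_frame(name): name is "scene" or "top" or "wrist"; returns the picture (480x640x3 uint8, red, green, blue); there is no depth.
- eyes.camera_params(name): a dict with "vfov" (degrees; the focal length in pixels is half the picture's height over the tangent of half this angle, whatever the lens; pixels are square), "cx", "cy" (the principal point, pixels), "cam_to_world" (4x4, takes a point from camera to world coordinates). Camera axes: x right, y up, looking along -z (the intrinsics and any distortion apply to the point x, -y, -z); pixel columns grow to the right and rows downward; lengths in m; the calibration is good to about 2 mm. A picture is of the moment at which its call begins: read the wrist's pose just before it. camera_params takes no time and is no camera call; for the wrist camera it gives the pose at the moment of the call.
- sign_off(): hands the job in, once; it reports no verdict.
The state is a dict: "t": time; "joint_positions": joint angles; "joint_velocities": joint speeds; "joint_torque": joint torques, N m; "tool_pos": TCP position; "eef_rot": TCP orientation; "force": force on the tool from outside, world axes, zero at the start; "moment": the same for the moment, N m; "gripper_width": opening from 0.0 (shut) to 1.0 (fully open).
Only numpy, scipy, OpenCV 4.12 (cv2) and the standard library are available. Lean on these libraries where they do the work, as an engineer would, in place of code of your own. Each camera call takes 0.05 s, during which the arm holds its last target.

## Task

Snug down the cover of the vacuum chamber evenly: press the four red cam levers each about half way down first, then all fully home, in each round going crosswise (after the first lever, the one opposite it, then the other two). When all four are home, flip the pump's green-balled lever fully over to the far side to start it, and leave everything else on the counter where it is.

Things in the scene. Friction and masses are not known exactly. Their poses are not given: they have to be found in the camera images.
- chamber: Vacuum chamber, fixed: white base disc (diameter 210), steel bowl, four pairs of dark cheeks (tops at 125). Origin: centre of the underside, on the counter; z up. Lever pivots: 75 mm from its axis, 115.5 above the counter, level and tangential, at 45, 135, 225, 315 degrees from its x towards its y (clamp_1, 2, 3, 4: 1 is opposite 3, 2 opposite 4); handles point outward.
- cover_top (a point): Centre of the top face of the loose clear cover (diameter 132, 10 thick, four lugs, 0.55 kg, black knob 26 mm high on it), which lies on a springy gasket between the cheeks; z up. 93 mm above the counter at the start; each lever's cam pushes its own side down, about 5 mm when home.
- pump_lever (a joint): Toggle lever on the pump: 0 = off (leans 0.5 rad towards the pump's -x), 1.0 = fully on (leans 0.5 rad towards the pump's +x), rad. Stays where it is left; about 1 N at the ball moves it.
- pump_lever_tip (a point): Centre of the green ball (diameter 26) on the toggle lever, 80 mm from the lever's pivot; moves with it. The pivot is 20 mm to the -x side of the pump's centre, 127 above the counter, axis along the pump's y; ball centre 197 above the counter at the swing's ends. Rod 10 thick; the block under it tops out at 140.
- pump: White vacuum pump, 170 (x) by 130 (y), 105 high, fixed to the counter to one side of the chamber (left or right), with a gauge and a toggle lever with a green ball on top. Origin: centre of the underside; its -x side faces roughly to the robot.
- tissue_box: Green and white tissue box, 125 by 130, 90 high, fixed on the side opposite the pump. Origin: centre of the underside.
- pill_jar: Blue jar with white cap, diameter 60, 100 high, standing loose; bystander. Origin: centre of the underside.
- amber_bottle: Amber bottle with black cap, diameter 60, 130 high, loose; bystander. Origin: centre of the underside.
- green_bottle: Small green bottle, diameter 48, 110 high, loose; bystander. Origin: centre of the underside.
- beaker: White cup, diameter 72, 90 high, loose; bystander. Origin: centre of the underside.
- spare_gasket: Black rubber ring, diameter 120, 10 high, lying loose; bystander. Origin: centre of the underside.
- slide_tray: Blue tray with partitions, 80 by 160, 22 high, lying loose; bystander. Origin: centre of the underside.
- clamp_1 (a joint): Cam lever 1 of the cover: 0 = fully raised (its handle rises outward from the pivot at 55 degrees above level), 1.0 = fully home (handle level, at its stop, pointing straight out from the chamber), rad; half way is 0.5. Starts between 0 and 0.18. Stiff hinge: stays where it is left; 5 to 9 N pressed down 40 mm out from the pivot moves it.
- clamp_1_paddle (a point): Centre of the red paddle (40 long, 24 wide, 14 thick) on cam lever 1, 70 mm from the pivot along the handle; moves with the lever. The paddle covers 50 to 90 mm from the pivot, the steel handle nearer in is 14 wide and 10 thick. Raised, the lever's end is about 190 mm above the counter; home, its top is about 120 mm above it.
- clamp_2 (a joint): Cam lever 2 of the cover: 0 = fully raised (its handle rises outward from the pivot at 55 degrees above level), 1.0 = fully home (handle level, at its stop, pointing straight out from the chamber), rad; half way is 0.5. Starts between 0 and 0.18. Stiff hinge: stays where it is left; 5 to 9 N pressed down 40 mm out from the pivot moves it.
- clamp_2_paddle (a point): Centre of the red paddle (40 long, 24 wide, 14 thick) on cam lever 2, 70 mm from the pivot along the handle; moves with the lever. The paddle covers 50 to 90 mm from the pivot, the steel handle nearer in is 14 wide and 10 thick. Raised, the lever's end is about 190 mm above the counter; home, its top is about 120 mm above it.
- clamp_3 (a joint): Cam lever 3 of the cover: 0 = fully raised (its handle rises outward from the pivot at 55 degrees above level), 1.0 = fully home (handle level, at its stop, pointing straight out from the chamber), rad; half way is 0.5. Starts between 0 and 0.18. Stiff hinge: stays where it is left; 5 to 9 N pressed down 40 mm out from the pivot moves it.
- clamp_3_paddle (a point): Centre of the red paddle (40 long, 24 wide, 14 thick) on cam lever 3, 70 mm from the pivot along the handle; moves with the lever. The paddle covers 50 to 90 mm from the pivot, the steel handle nearer in is 14 wide and 10 thick. Raised, the lever's end is about 190 mm above the counter; home, its top is about 120 mm above it.
- clamp_4 (a joint): Cam lever 4 of the cover: 0 = fully raised (its handle rises outward from the pivot at 55 degrees above level), 1.0 = fully home (handle level, at its stop, pointing straight out from the chamber), rad; half way is 0.5. Starts between 0 and 0.18. Stiff hinge: stays where it is left; 5 to 9 N pressed down 40 mm out from the pivot moves it.
- clamp_4_paddle (a point): Centre of the red paddle (40 long, 24 wide, 14 thick) on cam lever 4, 70 mm from the pivot along the handle; moves with the lever. The paddle covers 50 to 90 mm from the pivot, the steel handle nearer in is 14 wide and 10 thick. Raised, the lever's end is about 190 mm above the counter; home, its top is about 120 mm above it.
Things that resemble listed ones, but are neither listed nor needed, are in the scene too. What is shaped like the pump but blue is not meant.

How it is judged:
By the outcome, as a careful person would: the job done as asked, in the order asked, and still so for the second after the job is handed in, with the robot touching nothing.
It also fails if it takes over 69 s, if anything falls off the work surface, if the arm or the gripper's body presses on something with over 40 N, if the wrist force passes 120 N, or if a joint passes its speed limit or range.

## Working session

There is one attempt and no reset: what is moved stays moved. The work goes in short steps, Python scripts to look and compute and a tool call to move; the robot and the scene stay as the last step left them, time stands still between calls to the robot, and variables do not carry over. Pictures are saved under pics/ and viewed, and the job is handed in when it is done.

Besides the shell and the picture viewer there is one more tool, called in YAML: its name, and indented under it one key for each argument. arm_command: Moves the arm, as the interface text tells. Its arguments: {"type":"object","properties":{"moves":{"type":"string"},"grip_force":{"type":"number"}},"required":["moves"]}

```bash
ls; mkdir -p pics
python3 - <<'E'
from station import manip, eyes
import cv2,numpy as np
s=manip.observe(); print(s)
for n in ["scene","top","wrist"]:
    p=eyes.camera_params(n); print(n,p)
    im=eyes.grab_frame(n); cv2.imwrite(f"pics/{n}0.png",im[:,:,::-1])
E
```

```text
pics
{'t': 0.0, 'joint_positions': array([-1.16859282e+00,  3.00479844e-01,  1.52157039e+00,  1.50446880e-05,
        1.32074195e+00, -6.65931697e-02]), 'joint_velocities': array([-1.89819374e-03,  1.20882168e-05,  1.60285388e-03,  7.18128687e-04,
        1.31422177e-03, -2.13574375e-05]), 'joint_torque': array([ 4.29577094e-04, -5.43497086e+01, -3.61799848e+01, -8.78034780e-05,
        3.98317599e-03,  3.23563052e-05]), 'tool_pos': array([ 0.24840738, -0.49043954,  0.23072105]), 'eef_rot': array([-3.05453210e+00, -7.29378501e-01,  2.92019335e-04]), 'force': array([-0.57273313,  0.14761674,  0.74649725]), 'moment': array([ 0.00532621, -0.02206545,  0.03549891]), 'gripper_width': 0.9970226503083002}
scene {'vfov': 54.12572291341962, 'cx': 325.27688400814566, 'cy': 245.3302707966607, 'cam_to_world': array([[ 0.74267931, -0.43174635,  0.51188136,  1.02328217],
       [ 0.66954276,  0.49226087, -0.55622992, -0.49130194],
       [-0.01182893,  0.75582691,  0.65466461,  0.80925448],
       [ 0.        ,  0.        ,  0.        ,  1.        ]])}
top {'vfov': 56.72093405037986, 'cx': 316.6476672712039, 'cy': 242.71349515220868, 'cam_to_world': array([[ 6.21773546e-04,  9.97614916e-01, -6.90224119e-02,
         4.04218904e-01],
       [-9.99705141e-01,  2.29558305e-03,  2.41735638e-02,
         1.14452389e-01],
       [ 2.42743545e-02,  6.89870296e-02,  9.97322187e-01,
         1.34945698e+00],
       [ 0.00000000e+00,  0.00000000e+00,  0.00000000e+00,
         1.00000000e+00]])}
wrist {'vfov': 70.06917927278099, 'cx': 316.3181373811386, 'cy': 242.49389144826858, 'cam_to_world': array([[ 0.45188482,  0.86082717,  0.2340442 ,  0.30799396],
       [-0.892075  ,  0.43650015,  0.11691794, -0.45988015],
       [-0.00151419, -0.26161842,  0.9651702 ,  0.37274607],
       [ 0.        ,  0.        ,  0.        ,  1.        ]])}
```

View pics/scene0.png

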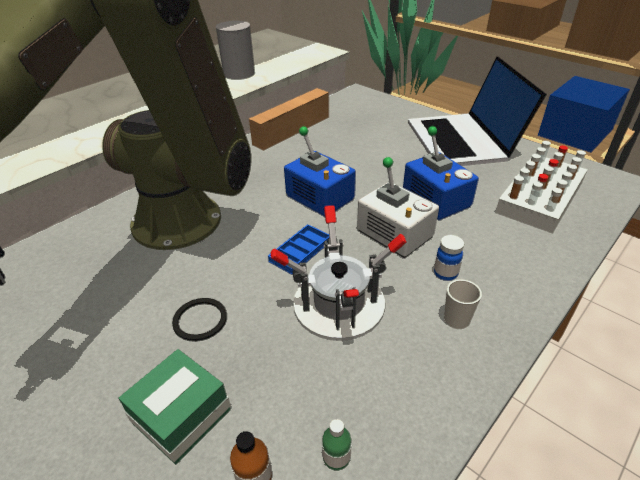

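View pics/top0.png

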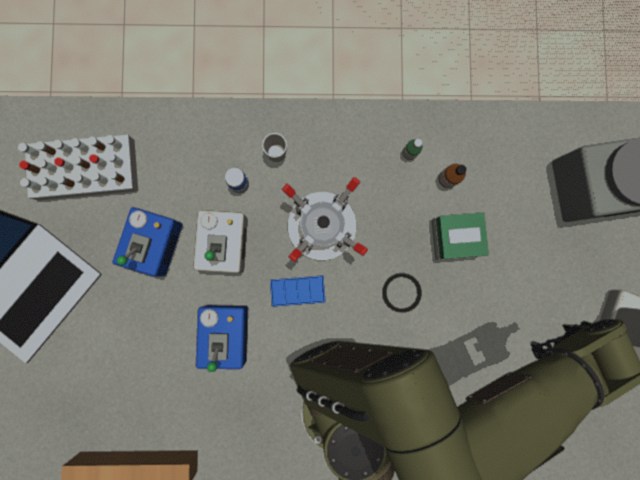

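View pics/wrist0.png

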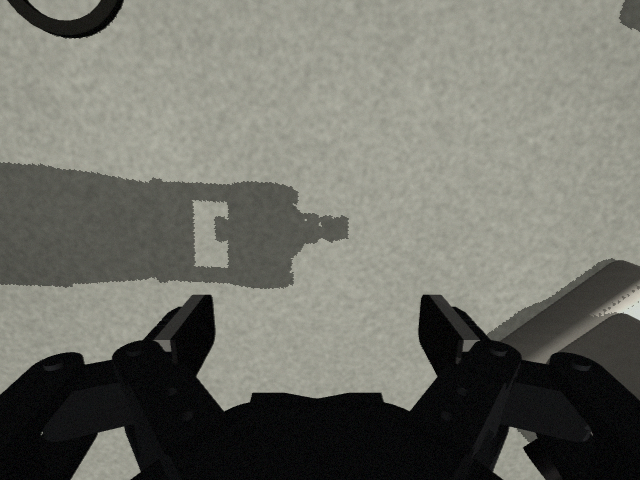

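The top view shows three pump-shaped things: white at (219,241), blue at (147,242) and blue at (221,337). The white one, next to the chamber at (322,226), fits the description. I'll enlarge it to confirm, then measure.

```bash
cat > h.py <<'E'
import numpy as np,cv2
from station import manip,eyes
from scipy.spatial.transform import Rotation as R
def ray(n,u,v,p=None):
    p=p or eyes.camera_params(n); f=240/np.tan(np.radians(p['vfov'])/2)
    d=np.array([(u-p['cx'])/f,-(v-p['cy'])/f,-1.]); M=p['cam_to_world']
    return M[:3,3],M[:3,:3]@d
def onz(n,u,v,z,p=None):
    o,d=ray(n,u,v,p); return o+d*(z-o[2])/d[2]
def proj(n,P,p=None):
    p=p or eyes.camera_params(n); f=240/np.tan(np.radians(p['vfov'])/2)
    M=p['cam_to_world']; c=M[:3,:3].T@(np.array(P)-M[:3,3])
    return np.array([p['cx']+f*c[0]/-c[2],p['cy']-f*c[1]/-c[2]])
def tri(a,b):
    A=[];B=[]
    (o1,d1),(o2,d2)=a,b
    t=np.linalg.lstsq(np.c_[d1,-d2],o2-o1,rcond=None)[0]
    p,q=o1+t[0]*d1,o2+t[1]*d2
    return (p+q)/2,np.linalg.norm(p-q)
def red(im):
    h=cv2.cvtColor(im,cv2.COLOR_RGB2HSV); return (((h[...,0]<8)|(h[...,0]>172))&(h[...,1]>140)&(h[...,2]>60)).astype(np.uint8)
def green(im):
    h=cv2.cvtColor(im,cv2.COLOR_RGB2HSV); return ((h[...,0]>50)&(h[...,0]<80)&(h[...,1]>150)&(h[...,2]>50)).astype(np.uint8)
def blobs(m,mn=15):
    n,l,s,c=cv2.connectedComponentsWithStats(m); return [(c[i].round(1),s[i,4]) for i in range(1,n) if s[i,4]>=mn]
E
python3 - <<'E'
from h import *
for n in ["scene","top"]:
    im=cv2.imread(f"pics/{n}0.png")[:,:,::-1]
    print(n,"red",blobs(red(im))); print("green",blobs(green(im)))
im=cv2.imread("pics/top0.png")
h=cv2.cvtColor(im,cv2.COLOR_BGR2HSV)
m=((h[...,1]<25)&(h[...,2]>170)).astype(np.uint8)
print("white",blobs(m,60))
cv2.imwrite("pics/crop_top.png",cv2.resize(im[165:285,180:380],None,fx=4,fy=4,interpolation=cv2.INTER_CUBIC))
im=cv2.imread("pics/scene0.png")
cv2.imwrite("pics/crop_sc.png",cv2.resize(im[140:340,250:450],None,fx=3,fy=3,interpolation=cv2.INTER_CUBIC))
E
```

```text
scene red [(array([562.8, 148.5]), np.int32(54)), (array([553.4, 162.2]), np.int32(58)), (array([543. , 177.4]), np.int32(71)), (array([329.7, 213.8]), np.int32(170)), (array([396.6, 242.8]), np.int32(197)), (array([279.1, 256.7]), np.int32(181)), (array([350.9, 293. ]), np.int32(107))]
green [(array([303.1, 130.3]), np.int32(47)), (array([432., 130.]), np.int32(61)), (array([387.1, 161.9]), np.int32(63))]
top red [(array([ 93.5, 158.1]), np.int32(46)), (array([ 58.9, 161.6]), np.int32(54)), (array([ 23.8, 164.6]), np.int32(57)), (array([352.9, 184. ]), np.int32(96)), (array([288.3, 190.3]), np.int32(96)), (array([359.9, 248.6]), np.int32(96)), (array([295. , 254.5]), np.int32(96))]
green [(array([209.4, 255. ]), np.int32(33)), (array([121.2, 260.2]), np.int32(47)), (array([211.5, 366.4]), np.int32(42))]
white [(array([298.1,  35.3]), np.int32(86)), (array([415.4,  87.8]), np.int32(168)), (array([282.9,  87.5]), np.int32(120)), (array([313.2,  87.8]), np.int32(113)), (array([ 86.1, 168.4]), np.int32(2086)), (array([275.2, 151. ]), np.int32(91)), (array([233.9, 176.5]), np.int32(222)), (array([319.9, 197.4]), np.int32(212)), (array([348.3, 223.1]), np.int32(306)), (array([137.3, 219.2]), np.int32(109)), (array([220.4, 242. ]), np.int32(1476)), (array([293.4, 229.5]), np.int32(227)), (array([208.3, 220.8]), np.int32(101)), (array([ 37.8, 284. ]), np.int32(4050)), (array([464.5, 235.1]), np.int32(362)), (array([323.4, 254.1]), np.int32(232)), (array([630.4, 301. ]), np.int32(159)), (array([208.5, 318.2]), np.int32(122))]
```

View pics/crop_top.png

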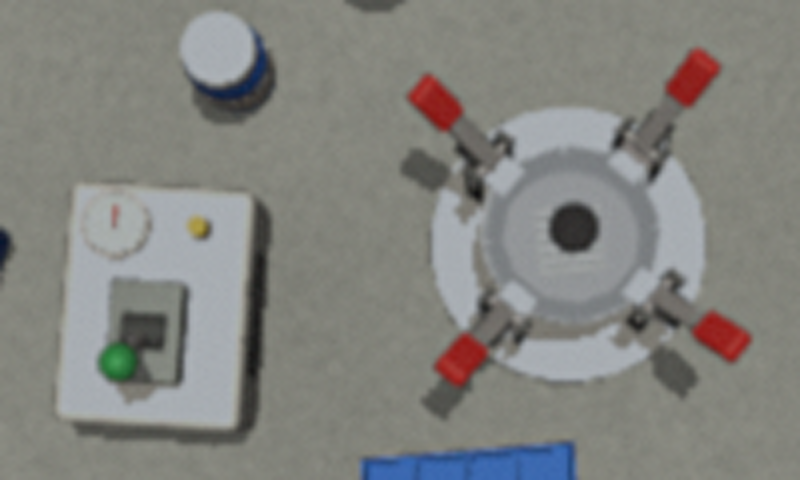

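View pics/crop_sc.png

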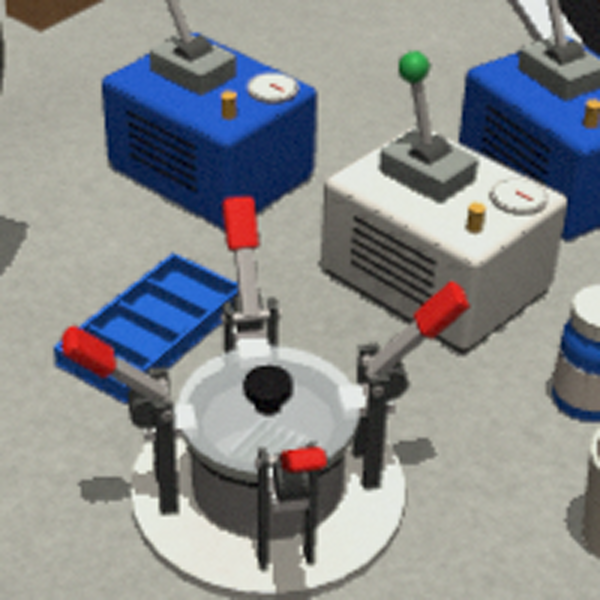

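The crops confirm the white pump at top (219,241), with its green ball at top (209,255) and scene (387,162) leaning towards the robot. The four red paddles are at top (353,184), (288,190), (295,254) and (360,249).

Run:
```python
from h import *
pairs={'FR':((352.9,184),(350.9,293)),'FL':((288.3,190.3),(396.6,242.8)),'NL':((295,254.5),(329.7,213.8)),'NR':((359.9,248.6),(279.1,256.7)),'ball':((209.4,255),(387.1,161.9))}
P={}
for k,(a,b) in pairs.items():
    p,e=tri(ray('top',*a),ray('scene',*b)); P[k]=p; print(k,p.round(4),round(e,4))
im=cv2.imread("pics/top0.png")
h=cv2.cvtColor(im,cv2.COLOR_BGR2HSV)
m=((h[...,1]<25)&(h[...,2]>150)).astype(np.uint8)
roi=np.zeros_like(m); cv2.circle(roi,(322,226),45,1,-1); m&=roi
cs,_=cv2.findContours(m,cv2.RETR_EXTERNAL,cv2.CHAIN_APPROX_NONE)
pts=np.vstack([c[:,0] for c in cs]).astype(float)
# keep outer: radial max
W=np.array([onz('top',u,v,0.008)[:2] for u,v in pts])
from scipy.optimize import least_squares
r=least_squares(lambda q:np.hypot(*(W-q[:2]).T)-q[2],[.42,.11,.105],loss='soft_l1',f_scale=.002)
d=np.hypot(*(W-r.x[:2]).T); g=np.abs(d-.105)<.004
r2=least_squares(lambda q:np.hypot(*(W[g]-q[:2]).T)-.105,r.x[:2],loss='soft_l1',f_scale=.001)
print('disc',r.x,r2.x,g.sum())
c=r2.x
for k in ['FR','FL','NL','NR']:
    v=P[k][:2]-c; R_=np.hypot(*v); print(k,np.degrees(np.arctan2(v[1],v[0])).round(1),R_.round(4),'elev',np.degrees(np.arctan2(P[k][2]-.1155,R_-.075)).round(1),np.hypot(P[k][2]-.1155,R_-.075).round(4))
# pump top contour
m=((h[...,1]<30)&(h[...,2]>150)).astype(np.uint8)
n,l,s,cc=cv2.connectedComponentsWithStats(m); L=l[242,200]
ct=max(cv2.findContours((l==L).astype(np.uint8),cv2.RETR_EXTERNAL,cv2.CHAIN_APPROX_NONE)[0],key=len)
W=np.array([onz('top',u,v,.105)[:2] for u,v in ct[:,0]]).astype(np.float32)
print('pump',cv2.minAreaRect(W*1000))
# cover knob
```

```text
FR [ 0.6458 -0.0123  0.1631] 0.0002
FL [0.627  0.1618 0.1646] 0.001
NL [0.4545 0.1433 0.1657] 0.0002
NR [ 0.4706 -0.0305  0.1626] 0.0006
ball [0.4512 0.3622 0.2006] 0.0006
disc [0.54763173 0.06826177 0.07681948] [0.54826288 0.06846891] 98
FR -39.6 0.1266 elev 42.7 0.0703
FL 49.9 0.1221 elev 46.2 0.068
NL 141.4 0.12 elev 48.1 0.0674
NR -128.1 0.1258 elev 42.8 0.0693
pump ((495.6632385253906, 359.9801940917969), (124.92647552490234, 165.00204467773438), 86.56953430175781)
```

arm_command:
  moves: "0 0 0 0 0 0 -0.1; 0 0 0 0 0 0 -0.1; 0 0 0 0 0 0 -0.1; 0 0 0 0 0 0 -0.118; 0 0 0 0 0 0 0"
  grip_force: 40

```text
t: 0.57
tool_pos: [0.2485, -0.4905, 0.231]
eef_rot: [-2.833, -1.356, -0.0]
force: [-0.9, 0.3, -0.5]
gripper_width: 0.3
```

```bash
cat >> h.py <<'E'
C=np.array([.549,.0665]); A=np.radians(50.5); X=np.array([np.cos(A),np.sin(A)]); Y=np.array([np.sin(A),-np.cos(A)])
D={'FL':X,'NR':-X,'FR':Y,'NL':-Y}
def to(P):
    s=manip.observe(); r=R.from_rotvec(s['eef_rot'])
    x=r.as_matrix()[:,0]
    print('t',round(s['t'],2),'tcp',s['tool_pos'].round(4),'yaw',np.degrees(np.arctan2(x[1],x[0])).round(2),'zaxis',r.as_matrix()[:,2].round(3),'F',s['force'].round(1),'w',round(s['gripper_width'],3))
    print('delta tool cm',(r.as_matrix().T@(np.array(P)-s['tool_pos'])*100).round(2))
def lev(k,rad,z): return np.r_[C+D[k]*rad,z]
E
python3 -c "
from h import *
to(lev('NR',.123,.225))"
```

```text
t 0.57 tcp [ 0.2485 -0.4905  0.231 ] yaw 51.14 zaxis [-0.     0.001 -1.   ] F [-0.9  0.3 -0.5] w 0.3
delta tool cm [ 49.93 -11.69   0.62]
```

arm_command:
  moves: "0 1.5 -0.4 0 0 0 0; 0 3 -0.7 0 0 0 0; 0 3.5 -0.8 0 0 0 0; 0 3.5 -0.8 0 0 0 0; 0 3.5 -0.8 0 0 0 0; 0 3.5 -0.8 0 0 0 0; 0 3.5 -0.8 0 0 0 0; 0 3.5 -0.8 0 0 0 0; 0 3.5 -0.8 0 0 0 0; 0 3.5 -0.8 0 0 0 0; 0 3.5 -0.8 0 0 0 0; 0 3.5 -0.8 0 0 0 0"

```text
t: 1.57
tool_pos: [0.4279, -0.1253, 0.2314]
eef_rot: [2.841, 1.341, 0.0]
force: [0.1, 0.3, -0.2]
gripper_width: 0.002
```

```bash
python3 -c "
from h import *
to(lev('NR',.123,.225))"
```

```text
t 1.57 tcp [ 0.4279 -0.1253  0.2314] yaw 50.55 zaxis [ 0. -0. -1.] F [ 0.1  0.3 -0.2] w 0.002
delta tool cm [10.2  -2.85  0.64]
```

arm_command:
  moves: "0 3.5 -0.9 0 0 0 0; 0 3.5 -0.9 0 0 0 0; 0 2.2 -0.7 0.6 0 0 0; 0 1.0 -0.3 0 0 0 0; 0 0 0 0 0 0 0; 0 0 0 0 0 0 0"

```text
t: 2.07
tool_pos: [0.4702, -0.0306, 0.2253]
eef_rot: [-2.839, -1.346, 0.001]
force: [-0.2, 0.7, 0.1]
gripper_width: -0.005
```

```bash
python3 -c "
from h import *
to(lev('NR',.123,.225))
for n in ['scene','wrist']:
    im=eyes.grab_frame(n); cv2.imwrite(f'pics/{n}1.png',im[:,:,::-1])
"
```

```text
t 2.07 tcp [ 0.4702 -0.0306  0.2253] yaw 50.74 zaxis [-0. -0. -1.] F [-0.2  0.7  0.1] w -0.005
delta tool cm [ 0.21 -0.09  0.03]
```

View pics/scene1.png

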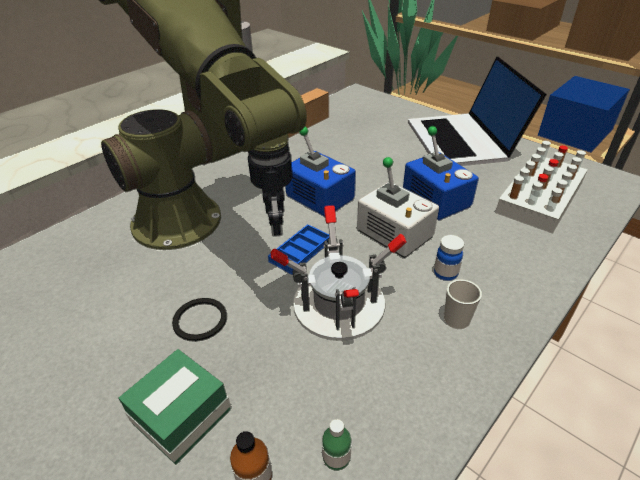

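View pics/wrist1.png

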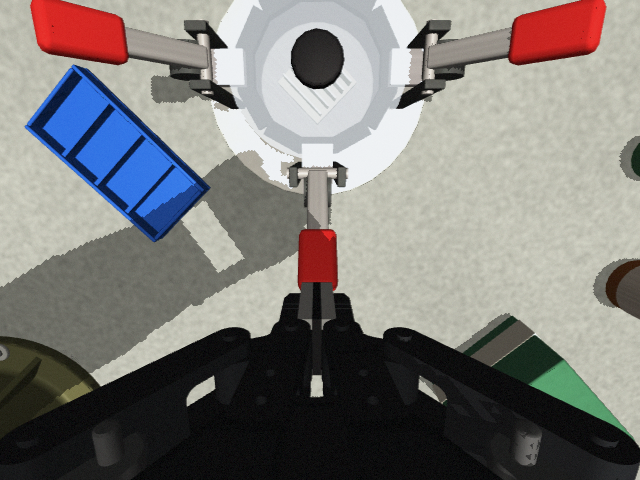

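arm_command:
  moves: "0 0.2 -0.1 2 0 0 0; 0 0 0 2 0 0 0; 0 0 0 1 0 0 0; 0 0 0 0.7 0 0 0; 0 0 0 0.7 0 0 0; 0 0 0 0.4 0 0 0; 0 0 0 0 0 0 0"

```text
t: 2.75
tool_pos: [0.471, -0.0286, 0.1575]
eef_rot: [2.838, 1.346, 0.001]
force: [0.1, -1.0, 0.1]
gripper_width: -0.001
```

```bash
python3 -c "
from h import *
to(lev('NR',.123,.1526))
for n in ['scene','wrist']:
    im=eyes.grab_frame(n); cv2.imwrite(f'pics/{n}2.png',im[:,:,::-1])
    if n=='scene': cv2.imwrite('pics/s2c.png',cv2.resize(im[180:340,240:440,::-1],None,fx=4,fy=4,interpolation=cv2.INTER_CUBIC))
"
```

```text
t 2.75 tcp [ 0.471  -0.0286  0.1575] yaw 50.76 zaxis [ 0.001 -0.    -1.   ] F [ 0.1 -1.   0.1] w -0.001
delta tool cm [ 0.   -0.03  0.49]
```

View pics/s2c.png

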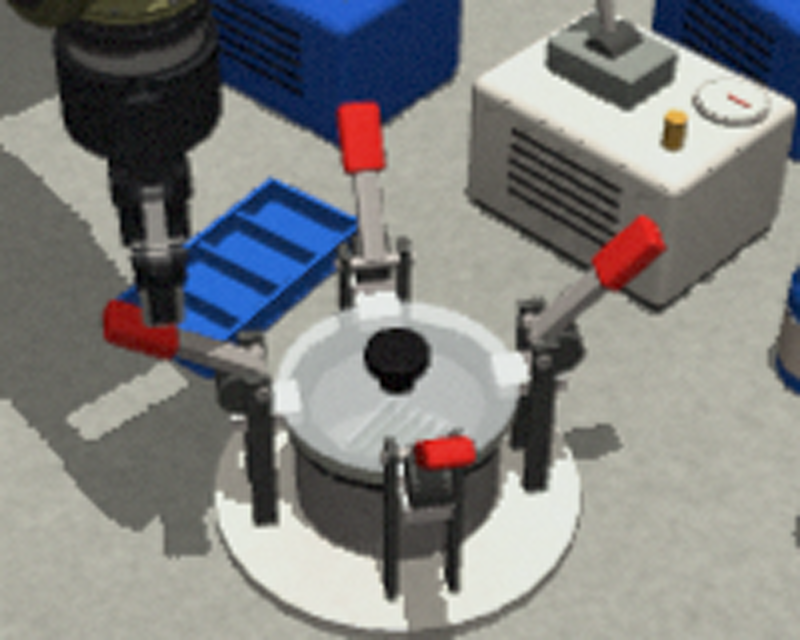

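View pics/wrist2.png

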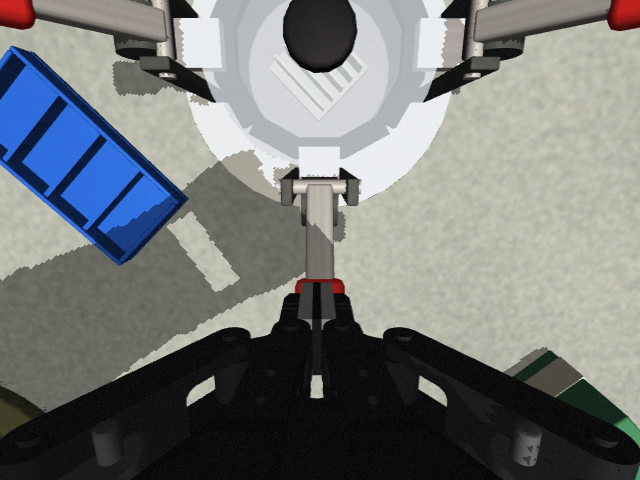

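arm_command:
  moves: "0 0 0 -2.5 0 0 0; 0 0 0 -2.5 0 0 0; 0 0 0 0 0 0 0"

```text
t: 3.1
tool_pos: [0.4723, -0.0284, 0.2119]
eef_rot: [2.835, 1.346, 0.008]
force: [0.9, 0.2, 1.6]
gripper_width: 0.002
```

```bash
cat >> h.py <<'E'
def plane(n,u,v,k,p=None):
    o,d=ray(n,u,v,p); nrm=np.array([-D[k][1],D[k][0],0]); t=nrm@(np.r_[C,0]-o)/(nrm@d); q=o+t*d
    return (q[:2]-C)@D[k]-.075,q[2]-.1155
def angles(n,tag):
    p=eyes.camera_params(n)
    im=eyes.grab_frame(n); cv2.imwrite(f'pics/{tag}.png',im[:,:,::-1]); m=red(im)
    for c,a in blobs(m,25):
        for k in D:
            r,z=plane(n,*c,k,p); 
            if .03<r<.09 and -.02<z<.08: print(n,k,c,a,'elev',np.degrees(np.arctan2(z,r)).round(1),'len',np.hypot(r,z).round(4))
    return im
E
python3 -c "
from h import *
im=angles('scene','s3'); angles('wrist','w3'); 
cv2.imwrite('pics/s3c.png',cv2.resize(im[180:340,240:440,::-1],None,fx=4,fy=4,interpolation=cv2.INTER_CUBIC))
print('orig'); im=cv2.imread('pics/scene0.png')[:,:,::-1]
for c in [(329.7,213.8),(396.6,242.8),(279.1,256.7),(350.9,293)]:
  for k in D:
    r,z=plane('scene',*c,k); print(c,k,np.degrees(np.arctan2(z,r)).round(1),np.hypot(r,z).round(4)) if r>0 else 0
"
```

```text
scene NL [329.7 213.8] 172 elev 40.9 len 0.0697
scene FL [396.6 242.8] 197 elev 46.3 len 0.0686
scene NR [274.5 261.9] 188 elev 28.6 len 0.069
scene FR [351.  292.9] 106 elev 44.2 len 0.0765
wrist NL [60.1 29.4] 5477 elev 46.6 len 0.0698
wrist FR [576.9  30.8] 5506 elev 48.0 len 0.0725
orig
(329.7, 213.8) NL 40.9 0.0697
(396.6, 242.8) FL 46.3 0.0686
(396.6, 242.8) FR 52.8 0.4566
(279.1, 256.7) NR 42.6 0.068
(279.1, 256.7) NL -42.0 32.6886
(350.9, 293) FR 44.0 0.0751
```

View pics/s3c.png

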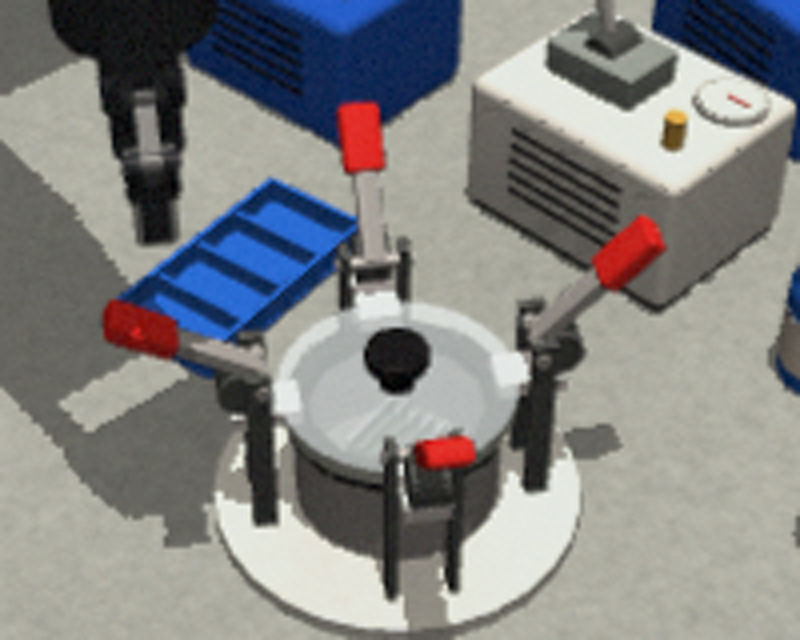

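arm_command:
  moves: "0 0 0 2 0 0 0; 0 0 0 2 0 0 0; 0 0 0 0.6 0 0 0; 0 0 0 0.5 0 0 0; 0 0 0 0.4 0 0 0; 0 0 0 0 0 0 0; 0 0 0 0 0 0 0"

```text
t: 3.78
tool_pos: [0.471, -0.0281, 0.1526]
eef_rot: [2.838, 1.348, 0.0]
force: [0.3, 0.1, -0.8]
gripper_width: -0.0
```

```bash
python3 -c "
from h import *
to(lev('NR',.123,.1525))
"
```

```text
t 3.78 tcp [ 0.471  -0.0281  0.1526] yaw 50.81 zaxis [ 0. -0. -1.] F [ 0.3  0.1 -0.8] w -0.0
delta tool cm [-0.04  0.    0.01]
```

arm_command:
  moves: "0 0 0 -2.5 0 0 0; 0 0 0 -2.5 0 0 0; 0 0 0 -2 0 0 0; 0 0 0 0 0 0 0"

```text
t: 4.12
tool_pos: [0.4722, -0.0282, 0.2265]
eef_rot: [2.835, 1.346, 0.008]
force: [-0.2, -0.2, 1.4]
gripper_width: 0.0
```

```bash
python3 -c "
from h import *
im=angles('scene','s4'); angles('wrist','w4'); 
to(lev('NR',.123,.225))
to(lev('FL',.123,.225))
"
```

```text
scene NL [329.7 213.8] 170 elev 40.9 len 0.0697
scene FL [396.6 242.8] 197 elev 46.3 len 0.0686
scene NR [273.7 263.4] 187 elev 25.0 len 0.069
scene FR [350.9 292.9] 105 elev 44.2 len 0.0752
wrist NL [79.3 37.1] 4806 elev 49.0 len 0.0713
wrist FR [557.8  39.2] 4707 elev 49.4 len 0.0736
t 4.22 tcp [ 0.471  -0.0281  0.2228] yaw 50.81 zaxis [ 0.001 -0.    -1.   ] F [ 0.4  0.8 -0.5] w 0.004
delta tool cm [-0.04  0.   -0.22]
t 4.22 tcp [ 0.471  -0.0281  0.2228] yaw 50.81 zaxis [ 0.001 -0.    -1.   ] F [ 0.4  0.8 -0.5] w 0.004
delta tool cm [24.56  0.14 -0.2 ]
```

arm_command:
  moves: "0 2 0 0 0 0 0; 0 3.5 0 0 0 0 0; 0 3.7 0 0 0 0 0; 0 3.7 0 0 0 0 0; 0 3.7 0 0 0 0 0; 0 3.7 0 0 0 0 0; 0 2.8 0.1 0 0 0 0; 0 1.5 0 0 0 0 0; 0 0 0 0 0 0 0; 0 0 0 0 0 0 0"

```text
t: 5.05
tool_pos: [0.6267, 0.1623, 0.2205]
eef_rot: [-2.837, -1.349, 0.004]
force: [-0.3, 0.1, -1.4]
gripper_width: -0.0
```

```bash
python3 -c "
from h import *
to(lev('FL',.123,.1525)); angles('scene','s5')
"
```

```text
t 5.05 tcp [0.6267 0.1623 0.2205] yaw 50.86 zaxis [-0.003 -0.001 -1.   ] F [-0.3  0.1 -1.4] w -0.0
delta tool cm [-0.02  0.11  6.8 ]
scene NL [329.7 213.9] 168 elev 40.7 len 0.0695
scene FL [396.6 242.8] 194 elev 46.3 len 0.0686
scene NR [273.7 263.3] 181 elev 25.2 len 0.0691
scene FR [350.9 293. ] 107 elev 44.0 len 0.0751
```

View pics/s5.png

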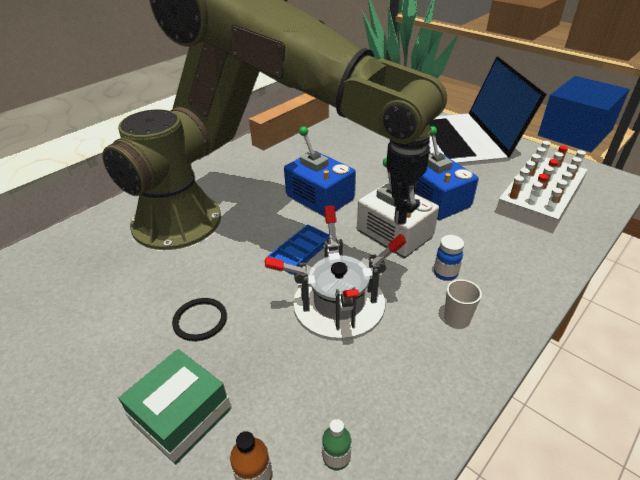

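arm_command:
  moves: "0 0 0.1 1.8 0 0 0; 0 0 0 1.8 0 0 0; 0 0 0 1 0 0 0; 0 0 0 0.7 0 0 0; 0 0 0 0.7 0 0 0; 0 0 0 0.5 0 0 0; 0 0 0 0 0 0 0; 0 0 0 0 0 0 0"

```text
t: 5.77
tool_pos: [0.6278, 0.1611, 0.1576]
eef_rot: [2.838, 1.347, 0.0]
force: [-0.4, 0.0, 0.4]
gripper_width: -0.002
```

```bash
python3 -c "
from h import *
to(lev('FL',.123,.1525)); angles('scene','s6')
"
```

```text
t 5.77 tcp [0.6278 0.1611 0.1576] yaw 50.79 zaxis [ 0. -0. -1.] F [-0.4  0.   0.4] w -0.002
delta tool cm [-0.01 -0.06  0.51]
scene NL [329.7 214. ] 167 elev 40.5 len 0.0693
scene FL [402.8 248.6] 148 elev 26.4 len 0.07
scene NR [273.7 263.3] 183 elev 25.2 len 0.0691
scene FR [350.9 292.9] 103 elev 44.2 len 0.0752
```

arm_command:
  moves: "0 0 0 -2 0 0 0; 0 0 0 -2.5 0 0 0; 0 0 0 0 0 0 0"

```text
t: 6.07
tool_pos: [0.6291, 0.1615, 0.2075]
eef_rot: [2.836, 1.347, 0.01]
force: [0.7, 0.1, 1.6]
gripper_width: 0.003
```

```bash
python3 -c "
from h import *
im=angles('scene','s7'); to(lev('FL',.123,.1525)); p=eyes.camera_params('wrist'); w=eyes.grab_frame('wrist')
cv2.imwrite('pics/w7.png',w[:,:,::-1])
cv2.imwrite('pics/s7c.png',cv2.resize(im[180:340,240:440,::-1],None,fx=4,fy=4,interpolation=cv2.INTER_CUBIC))
"
```

```text
scene NL [329.7 213.9] 168 elev 40.7 len 0.0695
scene FL [401.8 247.9] 194 elev 29.1 len 0.0689
scene NR [273.7 263.4] 183 elev 25.0 len 0.069
scene FR [350.9 292.9] 104 elev 44.2 len 0.0752
t 6.12 tcp [0.6286 0.1614 0.2052] yaw 50.81 zaxis [ 0.005  0.001 -1.   ] F [ 0.2  1.  -0.7] w 0.004
delta tool cm [-0.11 -0.12  5.27]
```

View pics/s7c.png

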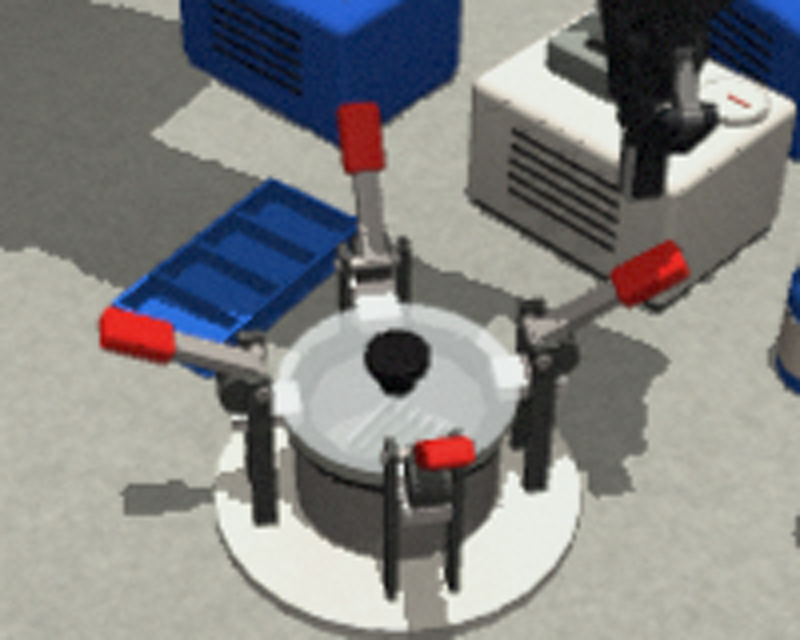

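View pics/w7.png

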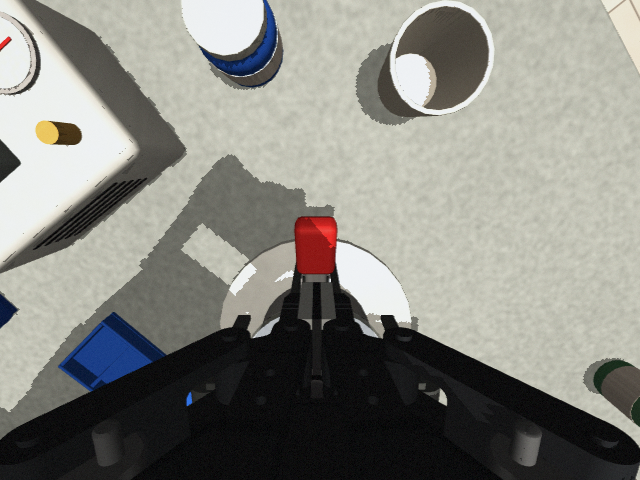

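arm_command:
  moves: "0 0 0 2 0 0 0; 0 0 0 1.7 0 0 0; 0 0 0 0.5 0 0 0; 0 0 0 0.4 0 0 0; 0 0 0 0.4 0 0 0; 0 0 0 0 0 0 0; 0 0 0 0 0 0 0"

```text
t: 6.75
tool_pos: [0.628, 0.1614, 0.1528]
eef_rot: [2.838, 1.348, 0.001]
force: [-1.2, -0.7, 0.4]
gripper_width: 0.004
```

```bash
python3 -c "
from h import *
to(lev('FL',.123,.1525))
"
```

```text
t 6.75 tcp [0.628  0.1614 0.1528] yaw 50.81 zaxis [ 0.001  0.    -1.   ] F [-1.2 -0.7  0.4] w 0.004
delta tool cm [-0.05 -0.06  0.03]
```

arm_command:
  moves: "0 0 0 -2.5 0 0 0; 0 0 0 -2.5 0 0 0; 0 0 0 -2 0 0 0; 0 0 0 0 0 0 0"

```text
t: 7.08
tool_pos: [0.6291, 0.1615, 0.2275]
eef_rot: [2.836, 1.347, 0.011]
force: [1.0, 0.3, 0.8]
gripper_width: 0.001
```

```bash
python3 -c "
from h import *
im=angles('scene','s8')
to(lev('FR',.123,.225))
"
```

```text
scene NL [329.7 214. ] 168 elev 40.5 len 0.0693
scene FL [402.7 249. ] 193 elev 25.7 len 0.0694
scene NR [273.7 263.3] 181 elev 25.2 len 0.0691
scene FR [350.9 292.9] 104 elev 44.2 len 0.0752
t 7.13 tcp [0.6285 0.1614 0.225 ] yaw 50.81 zaxis [ 0.004  0.001 -1.   ] F [ 0.2 -0.7  0.2] w -0.005
delta tool cm [-1.245e+01  1.213e+01 -1.000e-02]
```

arm_command:
  moves: "0 -1.5 1.5 0 0 0 0; 0 -2.5 2.4 0 0 0 0; 0 -2.5 2.4 0 0 0 0; 0 -2.5 2.4 0 0 0 0; 0 -2.0 2.0 0 0 0 0; 0 -1.4 1.4 0 0 0 0; 0 0 0 0 0 0 0; 0 0 0 0 0 0 0"

```text
t: 7.8
tool_pos: [0.643, -0.0121, 0.2214]
eef_rot: [-2.838, -1.345, 0.002]
force: [0.3, -0.4, 0.4]
gripper_width: -0.003
```

```bash
python3 -c "
from h import *
to(lev('FR',.123,.157)); im=angles('scene','s9'); im=angles('top','t9');im=angles('wrist','w9');
"
```

```text
t 7.8 tcp [ 0.643  -0.0121  0.2214] yaw 50.71 zaxis [-0.001  0.    -1.   ] F [ 0.3 -0.4  0.4] w -0.003
delta tool cm [0.09 0.06 6.44]
scene NL [327.8 214.5] 104 elev 14.4 len 0.0854
scene FL [402.7 249. ] 197 elev 25.7 len 0.0694
scene NR [273.7 263.5] 194 elev 24.8 len 0.0689
scene FR [350.8 292.9] 102 elev 44.1 len 0.074
top FL [284.6 188.4] 104 elev 22.3 len 0.0684
top NL [295.  254.5] 95 elev 36.1 len 0.0575
wrist FL [103.4  28. ] 2779 elev 26.9 len 0.0653
wrist FR [323.2 262.9] 2178 elev 43.1 len 0.0691
```

View pics/w9.png

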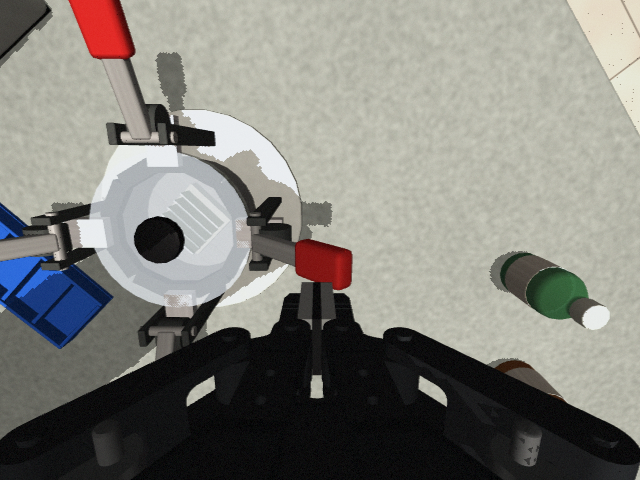

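View pics/t9.png

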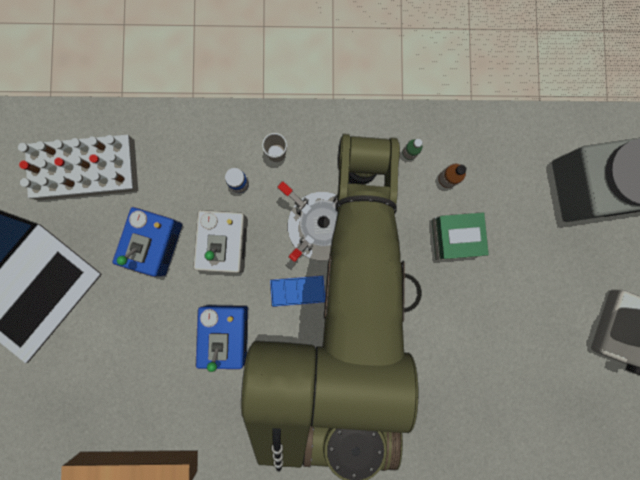

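arm_command:
  moves: "0 0.1 0.1 1.8 0 0 0; 0 0 0 1.5 0 0 0; 0 0 0 1 0 0 0; 0 0 0 0.7 0 0 0; 0 0 0 0.7 0 0 0; 0 0 0 0.7 0 0 0; 0 0 0 0 0 0 0; 0 0 0 0 0 0 0"

```text
t: 8.62
tool_pos: [0.6445, -0.011, 0.1581]
eef_rot: [-2.837, -1.348, 0.001]
force: [-0.1, 0.2, -0.3]
gripper_width: 0.004
```

```bash
python3 -c "
from h import *
to(lev('FR',.123,.1525)); im=angles('scene','s10'); im=angles('wrist','w10');
"
```

```text
t 8.62 tcp [ 0.6445 -0.011   0.1581] yaw 50.81 zaxis [-0.001  0.    -1.   ] F [-0.1  0.2 -0.3] w 0.004
delta tool cm [-0.09 -0.    0.56]
scene FL [402.7 249. ] 196 elev 25.7 len 0.0694
scene NR [273.7 263.5] 194 elev 24.8 len 0.0689
scene FR [351.7 302.2] 140 elev 30.4 len 0.074
wrist FL [24.5  9.4] 1008 elev 23.1 len 0.0534
wrist FR [356.2 295.3] 2519 elev 24.9 len 0.0741
```

View pics/w10.png

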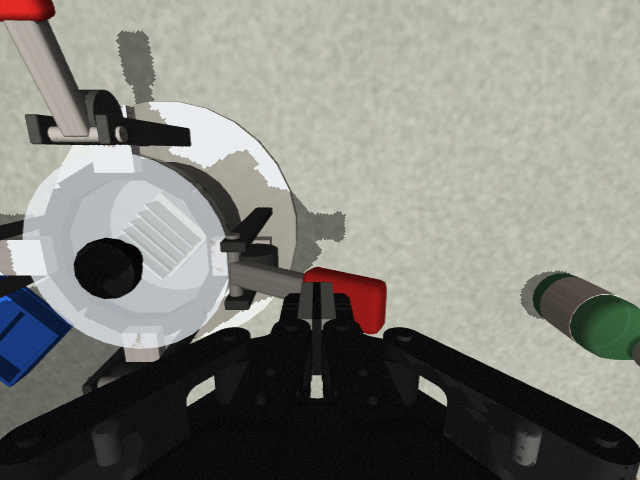

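arm_command:
  moves: "0 -0.1 0 0.3 0 0 0; 0 0 0 0.3 0 0 0; 0 0 0 0 0 0 0; 0 0 0 0 0 0 0"

```text
t: 9.05
tool_pos: [0.6439, -0.0119, 0.1522]
eef_rot: [-2.838, -1.348, 0.0]
force: [0.6, 0.1, 1.2]
gripper_width: 0.001
```

```bash
python3 -c "
from h import *
to(lev('FR',.123,.1515))
"
```

```text
t 9.05 tcp [ 0.6439 -0.0119  0.1522] yaw 50.8 zaxis [-0.  0. -1.] F [0.6 0.1 1.2] w 0.001
delta tool cm [ 0.01 -0.01  0.07]
```

arm_command:
  moves: "0 0 0 -2.5 0 0 0; 0 0 0 -2.5 0 0 0; 0 0 0 -2.2 0 0 0; 0 0 0 0 0 0 0"

```text
t: 9.38
tool_pos: [0.6451, -0.012, 0.2291]
eef_rot: [2.835, 1.346, 0.008]
force: [0.2, -0.0, 0.8]
gripper_width: 0.0
```

```bash
python3 -c "
from h import *
im=angles('scene','s11'); im2=angles('wrist','w11')
to(lev('NL',.123,.225))
cv2.imwrite('pics/s11c.png',cv2.resize(im[180:340,240:440,::-1],None,fx=4,fy=4,interpolation=cv2.INTER_CUBIC))
"
```

```text
scene NL [328.8 214.6] 135 elev 26.2 len 0.0744
scene FL [402.7 249. ] 197 elev 25.7 len 0.0694
scene NR [273.8 263.4] 196 elev 25.0 len 0.0688
scene FR [351.9 304.1] 166 elev 27.7 len 0.0747
wrist FL [103.3  29. ] 2820 elev 27.0 len 0.0663
wrist FR [337.8 252.6] 2053 elev 25.1 len 0.0698
t 9.48 tcp [ 0.644  -0.0119  0.2245] yaw 50.81 zaxis [ 0. -0. -1.] F [ 1.2  0.1 -0.6] w -0.0
delta tool cm [  0.14 -24.61  -0.07]
```

View pics/s11c.png

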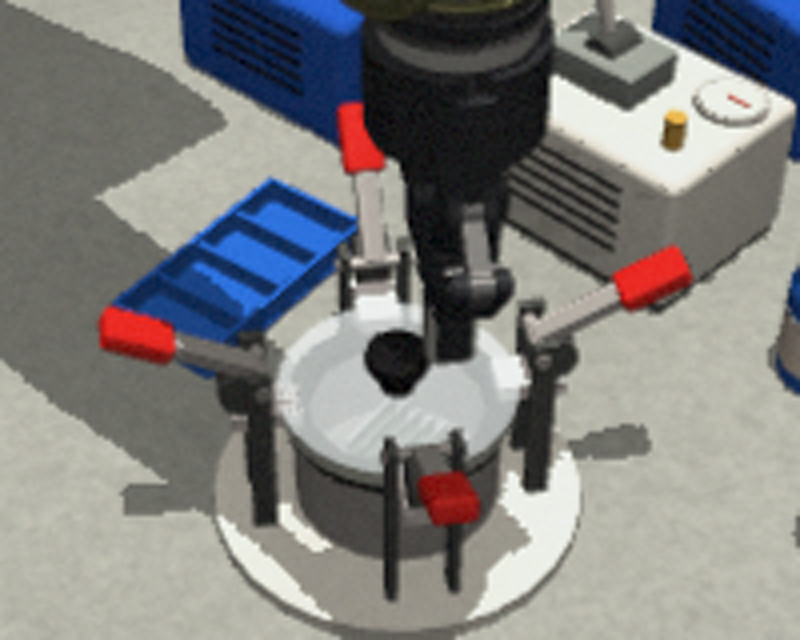

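View pics/w11.png

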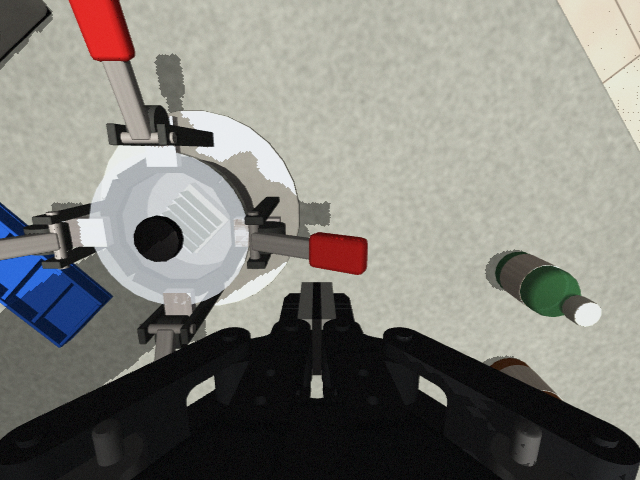

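arm_command:
  moves: "0 0 -2 0 0 0 0; 0 0 -3.5 0 0 0 0; 0 0 -3.7 0 0 0 0; 0 0 -3.7 0 0 0 0; 0 0 -3.7 0 0 0 0; 0 0 -3.7 0 0 0 0; 0 0.1 -2.8 0 0 0 0; 0 0 -1.5 0 0 0 0; 0 0 0 0 0 0 0; 0 0 0 0 0 0 0"

```text
t: 10.32
tool_pos: [0.454, 0.1444, 0.2238]
eef_rot: [2.837, 1.349, -0.001]
force: [-0.0, 1.2, -0.6]
gripper_width: -0.004
```

```bash
python3 -c "
from h import *
to(lev('NL',.123,.1575)); im=angles('scene','s12'); im=angles('wrist','w12');
"
```

```text
t 10.32 tcp [0.454  0.1444 0.2238] yaw 50.87 zaxis [-0.001 -0.    -1.   ] F [-0.   1.2 -0.6] w -0.004
delta tool cm [ 0.04 -0.02  6.63]
scene NL [329.7 214. ] 167 elev 40.5 len 0.0693
scene FL [402.7 249. ] 197 elev 25.7 len 0.0694
scene NR [273.7 263.3] 182 elev 25.2 len 0.0691
scene FR [352. 304.] 172 elev 28.2 len 0.076
wrist FL [533.4  29. ] 2878 elev 27.9 len 0.0662
wrist NL [317.6 262.4] 2027 elev 47.4 len 0.069
```

View pics/w12.png

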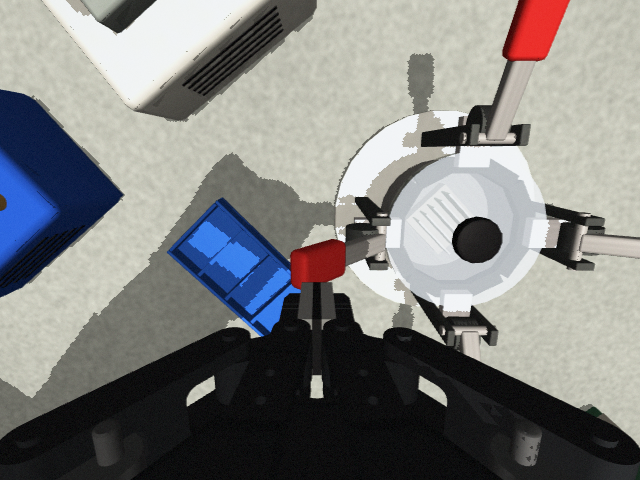

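arm_command:
  moves: "0 0 0 1.8 0 0 0; 0 0 0 1.7 0 0 0; 0 0 0 1 0 0 0; 0 0 0 0.7 0 0 0; 0 0 0 0.7 0 0 0; 0 0 0 0.7 0 0 0; 0 0 0 0.3 0 0 0; 0 0 0 0 0 0 0; 0 0 0 0 0 0 0"

```text
t: 11.17
tool_pos: [0.4539, 0.1443, 0.1553]
eef_rot: [-2.838, -1.348, 0.001]
force: [0.1, 0.0, -0.6]
gripper_width: -0.004
```

```bash
python3 -c "
from h import *
to(lev('NL',.123,.152));
"
```

```text
t 11.17 tcp [0.4539 0.1443 0.1553] yaw 50.82 zaxis [-0. -0. -1.] F [ 0.1  0.  -0.6] w -0.004
delta tool cm [ 0.04 -0.01  0.33]
```

arm_command:
  moves: "0 0 0 0.35 0 0 0; 0 0 0 0 0 0 0; 0 0 0 0 0 0 0; 0 0 0 -2.5 0 0 0; 0 0 0 -2.5 0 0 0; 0 0 0 -2.2 0 0 0; 0 0 0 0 0 0 0"

```text
t: 11.75
tool_pos: [0.4552, 0.1446, 0.2278]
eef_rot: [2.837, 1.347, 0.009]
force: [0.5, -0.6, 1.2]
gripper_width: 0.0
```

```bash
python3 -c "
from h import *
im=angles('scene','s13'); im2=angles('wrist','w13')
to(lev('NL',.139,.225)); to(lev('NR',.139,.225)); to(lev('NL',.139,.1225))
cv2.imwrite('pics/s13c.png',cv2.resize(im[180:340,240:440,::-1],None,fx=4,fy=4,interpolation=cv2.INTER_CUBIC))
"
```

```text
scene NL [328.7 216.4] 147 elev 20.9 len 0.0734
scene FL [402.7 249. ] 197 elev 25.7 len 0.0694
scene NR [273.7 263.3] 183 elev 25.2 len 0.0691
scene FR [352.  303.9] 171 elev 28.4 len 0.0761
wrist FL [531.3  30.1] 2961 elev 27.8 len 0.0671
wrist NL [295.  253.8] 2051 elev 27.7 len 0.0698
t 11.85 tcp [0.454  0.1443 0.224 ] yaw 50.81 zaxis [ 0.001  0.    -1.   ] F [-0.3 -0.5 -0.4] w 0.003
delta tool cm [ 0.05 -1.62 -0.1 ]
t 11.85 tcp [0.454  0.1443 0.224 ] yaw 50.81 zaxis [ 0.001  0.    -1.   ] F [-0.3 -0.5 -0.4] w 0.003
delta tool cm [-13.93  12.2   -0.1 ]
t 11.85 tcp [0.454  0.1443 0.224 ] yaw 50.81 zaxis [ 0.001  0.    -1.   ] F [-0.3 -0.5 -0.4] w 0.003
delta tool cm [ 0.04 -1.63 10.15]
```

View pics/s13c.png

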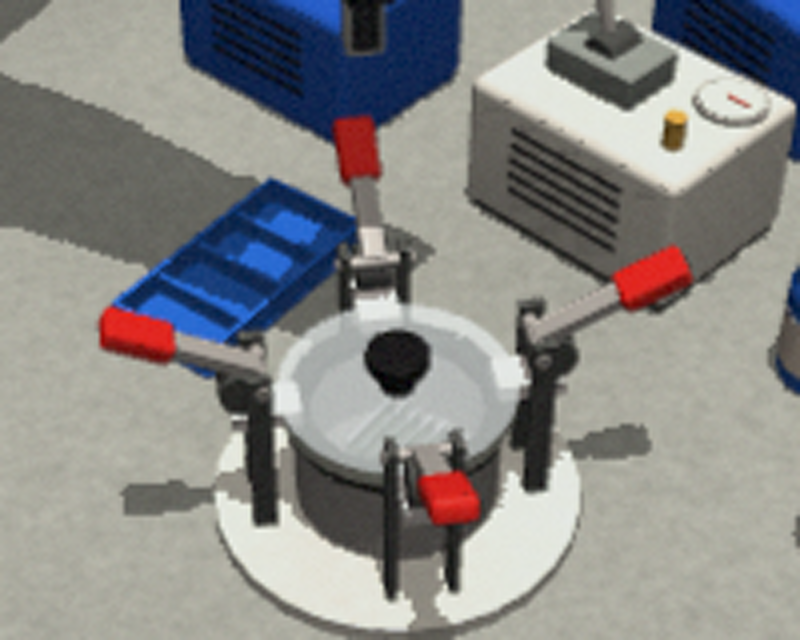

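arm_command:
  moves: "0 -1.5 1.2 0 0 0 0; 0 -2.7 2.4 0 0 0 0; 0 -2.7 2.4 0 0 0 0; 0 -2.7 2.4 0 0 0 0; 0 -2.5 2.2 0 0 0 0; 0 -1.8 1.6 0 0 0 0; 0 0 0 0 0 0 0; 0 0 0 1.5 0 0 0; 0 0 0 2 0 0 0; 0 0 0 2 0 0 0; 0 0 0 1 0 0 0; 0 0 0 0 0 0 0"

```text
t: 12.85
tool_pos: [0.4596, -0.0401, 0.1565]
eef_rot: [-2.836, -1.347, 0.005]
force: [-0.7, -0.0, 0.0]
gripper_width: 0.004
```

```bash
python3 -c "
from h import *
to(lev('NR',.139,.1225))
"
```

```text
t 12.85 tcp [ 0.4596 -0.0401  0.1565] yaw 50.82 zaxis [-0.004  0.001 -1.   ] F [-0.7 -0.   0. ] w 0.004
delta tool cm [0.01 0.13 3.4 ]
```

arm_command:
  moves: "0 0 0.1 0.8 0 0 0; 0 0 0 0.8 0 0 0; 0 0 0 0.6 0 0 0; 0 0 0 0.5 0 0 0; 0 0 0 0.5 0 0 0; 0 0 0 0.3 0 0 0; 0 0 0 0 0 0 0"

```text
t: 13.43
tool_pos: [0.4619, -0.0415, 0.1243]
eef_rot: [2.837, 1.347, 0.001]
force: [-0.4, -0.7, -0.1]
gripper_width: 0.003
```

```bash
python3 -c "
from h import *
to(lev('NR',.139,.1225))
"
```

```text
t 13.43 tcp [ 0.4619 -0.0415  0.1243] yaw 50.81 zaxis [ 0.001 -0.001 -1.   ] F [-0.4 -0.7 -0.1] w 0.003
delta tool cm [-0.03 -0.15  0.18]
```

arm_command:
  moves: "0 0 -0.1 0.15 0 0 0; 0 0 0 0.1 0 0 0; 0 0 0 0 0 0 0"

```text
t: 13.68
tool_pos: [0.4617, -0.0409, 0.1224]
eef_rot: [2.835, 1.347, 0.003]
force: [1.7, -4.8, 6.4]
gripper_width: -0.001
```

arm_command:
  moves: "0 0 0 0.15 0 0 0; 0 0 0 0 0 0 0"

```text
t: 13.85
tool_pos: [0.4616, -0.041, 0.121]
eef_rot: [2.836, 1.347, 0.003]
force: [-0.4, -5.5, 6.4]
gripper_width: -0.001
```

```bash
python3 -c "
from h import *
to(lev('NR',.139,.1225)); im=angles('scene','s14')
cv2.imwrite('pics/s14c.png',cv2.resize(im[180:340,240:440,::-1],None,fx=4,fy=4,interpolation=cv2.INTER_CUBIC))
"
```

```text
t 13.85 tcp [ 0.4616 -0.041   0.121 ] yaw 50.81 zaxis [ 0.003 -0.001 -1.   ] F [-0.4 -5.5  6.4] w -0.001
delta tool cm [-0.04 -0.1  -0.15]
scene NL [328.6 216.3] 154 elev 19.9 len 0.0746
scene FL [402.7 249. ] 197 elev 25.7 len 0.0694
scene NR [270.1 276.9] 141 elev -6.6 len 0.0738
scene FR [352. 304.] 170 elev 28.2 len 0.076
```

View pics/s14c.png

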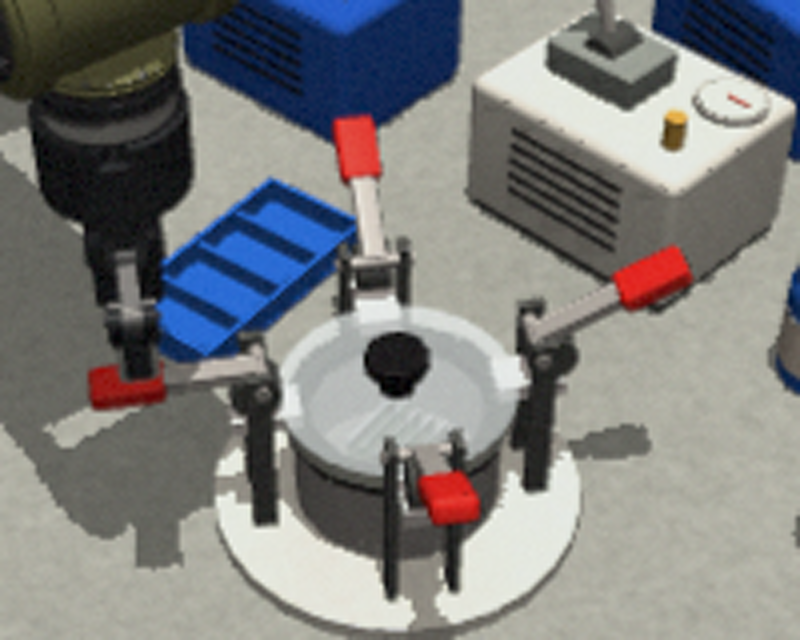

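arm_command:
  moves: "0 0 0 0.15 0 0 0; 0 0 0 0 0 0 0"

```text
t: 14.07
tool_pos: [0.4617, -0.0411, 0.12]
eef_rot: [2.835, 1.347, 0.003]
force: [-4.1, -7.0, 14.8]
gripper_width: 0.0
```

arm_command:
  moves: "0 0 0 0.15 0 0 0; 0 0 0 0 0 0 0"

```text
t: 14.23
tool_pos: [0.4618, -0.0412, 0.1196]
eef_rot: [2.835, 1.347, 0.004]
force: [-12.2, -6.0, 32.1]
gripper_width: 0.002
```

arm_command:
  moves: "0 0 0 -2 0 0 0; 0 0 0 -2.5 0 0 0; 0 0 0 -3 0 0 0; 0 0 0 -2.8 0 0 0; 0 0 0 0 0 0 0"

```text
t: 14.65
tool_pos: [0.4626, -0.0405, 0.2253]
eef_rot: [2.833, 1.346, 0.011]
force: [-0.0, 0.1, -0.5]
gripper_width: -0.004
```

```bash
python3 -c "
from h import *
im=angles('scene','s15')
to(lev('FL',.139,.225))
"
```

```text
scene NL [328.6 216.3] 155 elev 19.9 len 0.0746
scene FL [402.7 249. ] 197 elev 25.7 len 0.0694
scene NR [271.3 276.2] 183 elev -5.5 len 0.071
scene FR [352.  303.9] 170 elev 28.4 len 0.0761
t 14.7 tcp [ 0.4618 -0.0404  0.2225] yaw 50.82 zaxis [ 0.005 -0.001 -1.   ] F [-0.7 -0.4 -0.1] w 0.0
delta tool cm [27.7   0.09 -0.17]
```

arm_command:
  moves: "0 2 0 0 0 0 0; 0 3.5 0 0 0 0 0; 0 3.7 0 0 0 0 0; 0 3.7 0 0 0 0 0; 0 3.7 0 0 0 0 0; 0 3.7 0 0 0 0 0; 0 3.5 0.1 0 0 0 0; 0 2.5 0 0 0 0 0; 0 1.4 0 0 0 0 0; 0 0 0 0 0 0 0; 0 0 0 1.5 0 0 0; 0 0 0 2 0 0 0"

```text
t: 15.7
tool_pos: [0.6367, 0.1737, 0.1848]
eef_rot: [2.837, 1.348, 0.003]
force: [0.0, -0.5, -0.0]
gripper_width: 0.0
```

```bash
python3 -c "
from h import *
to(lev('FL',.139,.1225))
"
```

```text
t 15.7 tcp [0.6367 0.1737 0.1848] yaw 50.83 zaxis [ 0.002  0.    -1.   ] F [ 0.  -0.5 -0. ] w 0.0
delta tool cm [0.04 0.05 6.23]
```

arm_command:
  moves: "0 0 0 2 0 0 0; 0 0 0 1 0 0 0; 0 0 0 0.8 0 0 0; 0 0 0 0.7 0 0 0; 0 0 0 0.6 0 0 0; 0 0 0 0.5 0 0 0; 0 0 0 0.4 0 0 0; 0 0 0 0 0 0 0"

```text
t: 16.37
tool_pos: [0.637, 0.1739, 0.1254]
eef_rot: [2.838, 1.348, 0.004]
force: [1.5, 1.4, 2.2]
gripper_width: -0.004
```

arm_command:
  moves: "0 0 0 0.2 0 0 0; 0 0 0 0 0 0 0"

```text
t: 16.53
tool_pos: [0.6371, 0.174, 0.1239]
eef_rot: [2.838, 1.348, 0.005]
force: [2.3, 3.0, 3.8]
gripper_width: -0.001
```

arm_command:
  moves: "0 0 0 0.15 0 0 0; 0 0 0 0 0 0 0"

```text
t: 16.7
tool_pos: [0.6372, 0.1741, 0.1227]
eef_rot: [2.838, 1.348, 0.005]
force: [3.4, 3.7, 6.0]
gripper_width: 0.001
```

arm_command:
  moves: "0 0 0 0.15 0 0 0; 0 0 0 0.1 0 0 0; 0 0 0 0 0 0 0"

```text
t: 16.95
tool_pos: [0.6373, 0.1742, 0.1204]
eef_rot: [2.838, 1.348, 0.006]
force: [3.0, 4.5, 7.0]
gripper_width: 0.002
```

arm_command:
  moves: "0 0 0 0.1 0 0 0; 0 0 0 0 0 0 0"

```text
t: 17.12
tool_pos: [0.6374, 0.1742, 0.12]
eef_rot: [2.838, 1.348, 0.007]
force: [0.7, 3.6, 13.3]
gripper_width: -0.001
```

arm_command:
  moves: "0 0 0 0.2 0 0 0; 0 0 0 0 0 0 0"

```text
t: 17.28
tool_pos: [0.6376, 0.1742, 0.1197]
eef_rot: [2.837, 1.348, 0.008]
force: [-5.9, 2.0, 24.0]
gripper_width: -0.001
```

arm_command:
  moves: "0 0 0 -2 0 0 0; 0 0 0 -2.5 0 0 0; 0 0 0 -3 0 0 0; 0 0 0 -3 0 0 0; 0 0 0 0 0 0 0"

```text
t: 17.7
tool_pos: [0.6379, 0.1737, 0.2276]
eef_rot: [2.836, 1.347, 0.014]
force: [0.0, 0.0, 0.3]
gripper_width: -0.001
```

```bash
python3 -c "
from h import *
im=angles('scene','s16')
to(lev('FR',.139,.225))
"
```

```text
scene NL [328.7 216.4] 147 elev 20.9 len 0.0734
scene FL [404.7 260.8] 172 elev -4.4 len 0.0707
scene NR [271.4 276.1] 181 elev -5.3 len 0.0707
scene FR [351.8 304. ] 171 elev 27.6 len 0.0736
t 17.75 tcp [0.6373 0.1735 0.2244] yaw 50.8 zaxis [ 0.005  0.001 -1.   ] F [ 0.9  0.3 -0.9] w 0.001
delta tool cm [-13.95  13.82  -0.07]
```

arm_command:
  moves: "0 -1.5 1.5 0 0 0 0; 0 -2.7 2.7 0 0 0 0; 0 -2.7 2.7 0 0 0 0; 0 -2.7 2.7 0 0 0 0; 0 -2.5 2.5 0 0 0 0; 0 -1.9 1.8 0 0 0 0; 0 0 0 0 0 0 0; 0 0 0 0 0 0 0; 0 0 0 1.5 0 0 0; 0 0 0 2 0 0 0; 0 0 0 1 0 0 0; 0 0 0 0 0 0 0"

```text
t: 18.75
tool_pos: [0.6546, -0.0216, 0.1727]
eef_rot: [-2.835, -1.348, 0.007]
force: [0.4, 0.1, -1.1]
gripper_width: 0.001
```

```bash
python3 -c "
from h import *
to(lev('FR',.139,.1225))
"
```

```text
t 18.75 tcp [ 0.6546 -0.0216  0.1727] yaw 50.88 zaxis [-0.005  0.001 -1.   ] F [ 0.4  0.1 -1.1] w 0.001
delta tool cm [0.09 0.17 5.02]
```

arm_command:
  moves: "0 0.1 0.1 1.5 0 0 0; 0 0 0 0.8 0 0 0; 0 0 0 0.7 0 0 0; 0 0 0 0.6 0 0 0; 0 0 0 0.6 0 0 0; 0 0 0 0.4 0 0 0; 0 0 0 0 0 0 0"

```text
t: 19.33
tool_pos: [0.6569, -0.0226, 0.129]
eef_rot: [-2.837, -1.347, 0.001]
force: [-0.4, 0.4, -0.5]
gripper_width: 0.0
```

arm_command:
  moves: "0 0 0 0.2 0 0 0; 0 0 0 0.15 0 0 0; 0 0 0 0 0 0 0"

```text
t: 19.58
tool_pos: [0.6572, -0.0227, 0.1263]
eef_rot: [2.838, 1.348, 0.0]
force: [1.4, -0.5, 0.4]
gripper_width: 0.004
```

arm_command:
  moves: "0 0 0 0.15 0 0 0; 0 0 0 0 0 0 0"

```text
t: 19.75
tool_pos: [0.6573, -0.0227, 0.1248]
eef_rot: [2.838, 1.348, 0.0]
force: [2.1, -0.4, 2.3]
gripper_width: 0.0
```

arm_command:
  moves: "0 0 0 0.2 0 0 0; 0 0 0 0.15 0 0 0; 0 0 0 0 0 0 0"

```text
t: 20.0
tool_pos: [0.6574, -0.0228, 0.1213]
eef_rot: [2.837, 1.347, 0.001]
force: [2.2, -2.2, 3.4]
gripper_width: 0.0
```

arm_command:
  moves: "0 0 0 0.2 0 0 0; 0 0 0 0 0 0 0"

```text
t: 20.17
tool_pos: [0.6575, -0.0228, 0.1201]
eef_rot: [2.837, 1.347, 0.002]
force: [0.0, -3.2, 7.5]
gripper_width: -0.003
```

arm_command:
  moves: "0 0 0 0.15 0 0 0; 0 0 0 0 0 0 0"

```text
t: 20.33
tool_pos: [0.6576, -0.0228, 0.1198]
eef_rot: [2.837, 1.347, 0.003]
force: [-4.7, -2.8, 17.8]
gripper_width: 0.002
```

arm_command:
  moves: "0 0 0 0.15 0 0 0; 0 0 0 0 0 0 0"

```text
t: 20.5
tool_pos: [0.6578, -0.0228, 0.1196]
eef_rot: [2.836, 1.347, 0.004]
force: [-9.7, -2.8, 27.4]
gripper_width: -0.003
```

arm_command:
  moves: "0 0 0 -2 0 0 0; 0 0 0 -2.5 0 0 0; 0 0 0 -3 0 0 0; 0 0 0 -3 0 0 0; 0 0 0 0 0 0 0"

```text
t: 20.92
tool_pos: [0.6585, -0.0223, 0.2274]
eef_rot: [2.834, 1.347, 0.011]
force: [0.7, 0.3, 1.0]
gripper_width: 0.004
```

```bash
python3 -c "
from h import *
im=angles('scene','s17')
to(lev('NL',.139,.225))
"
```

```text
scene NL [328.2 216.3] 143 elev 15.0 len 0.0792
scene FL [404.8 260.5] 169 elev -3.7 len 0.0708
scene NR [271.2 276. ] 199 elev -5.0 len 0.0711
scene FR [352.  319.7] 227 elev -2.3 len 0.0722
t 20.97 tcp [ 0.6578 -0.0223  0.2241] yaw 50.83 zaxis [ 0.004  0.    -1.   ] F [ 0.6  0.3 -1.7] w -0.005
delta tool cm [  0.09 -27.95  -0.18]
```

arm_command:
  moves: "0 0 -2 0 0 0 0; 0 0 -3.5 0 0 0 0; 0 0 -3.7 0 0 0 0; 0 0 -3.7 0 0 0 0; 0 0 -3.7 0 0 0 0; 0 0 -3.7 0 0 0 0; 0 0.1 -3.7 0 0 0 0; 0 0 -2.5 0 0 0 0; 0 0 -1.5 0 0 0 0; 0 0 0 0 0 0 0; 0 0 0 1.5 0 0 0; 0 0 0 2 0 0 0"

```text
t: 21.97
tool_pos: [0.4413, 0.1551, 0.1862]
eef_rot: [2.837, 1.348, 0.002]
force: [0.9, -0.1, -0.3]
gripper_width: 0.004
```

```bash
python3 -c "
from h import *
to(lev('NL',.139,.1225))
"
```

```text
t 21.97 tcp [0.4413 0.1551 0.1862] yaw 50.84 zaxis [ 0.001  0.    -1.   ] F [ 0.9 -0.1 -0.3] w 0.004
delta tool cm [0.01 0.04 6.37]
```

arm_command:
  moves: "0 0 0 2 0 0 0; 0 0 0 1 0 0 0; 0 0 0 0.8 0 0 0; 0 0 0 0.7 0 0 0; 0 0 0 0.6 0 0 0; 0 0 0 0.5 0 0 0; 0 0 0 0.4 0 0 0; 0 0 0 0 0 0 0"

```text
t: 22.63
tool_pos: [0.4407, 0.1551, 0.1258]
eef_rot: [-2.838, -1.348, 0.0]
force: [-0.2, -0.5, -0.4]
gripper_width: -0.003
```

arm_command:
  moves: "0 0 0 0.2 0 0 0; 0 0 0 0.15 0 0 0; 0 0 0 0 0 0 0"

```text
t: 22.88
tool_pos: [0.4408, 0.1552, 0.1228]
eef_rot: [-2.838, -1.348, -0.0]
force: [-0.9, -0.5, -0.7]
gripper_width: -0.004
```

arm_command:
  moves: "0 0 0 0.15 0 0 0; 0 0 0 0 0 0 0"

```text
t: 23.05
tool_pos: [0.4408, 0.1551, 0.1214]
eef_rot: [-2.838, -1.348, -0.0]
force: [-2.2, 1.7, 3.1]
gripper_width: -0.002
```

arm_command:
  moves: "0 0 0 0.15 0 0 0; 0 0 0 0 0 0 0"

```text
t: 23.22
tool_pos: [0.4408, 0.1552, 0.12]
eef_rot: [-2.838, -1.348, -0.001]
force: [-3.4, 2.1, 5.0]
gripper_width: 0.001
```

arm_command:
  moves: "0 0 0 0.15 0 0 0; 0 0 0 0 0 0 0"

```text
t: 23.38
tool_pos: [0.441, 0.1552, 0.1196]
eef_rot: [2.838, 1.348, 0.001]
force: [-9.2, -0.5, 20.7]
gripper_width: 0.002
```

arm_command:
  moves: "0 0 0 0.15 0 0 0; 0 0 0 0 0 0 0"

```text
t: 23.55
tool_pos: [0.4411, 0.1553, 0.1193]
eef_rot: [2.837, 1.348, 0.003]
force: [-17.1, -2.1, 37.5]
gripper_width: -0.002
```

arm_command:
  moves: "0 0 0 -2 0 0 0; 0 0 0 -2.5 0 0 0; 0 0 0 -3 0 0 0; 0 0 0 -3.5 0 0 0; 0 0 0 0 0 0 0"

```text
t: 23.97
tool_pos: [0.4427, 0.1555, 0.2327]
eef_rot: [2.836, 1.347, 0.014]
force: [0.6, 0.3, 0.2]
gripper_width: 0.003
```

```bash
python3 -c "
from h import *
im=angles('scene','s18'); angles('top','t18')
cv2.imwrite('pics/s18c.png',cv2.resize(im[120:345,240:490,::-1],None,fx=3,fy=2.6,interpolation=cv2.INTER_CUBIC))
print(manip.observe()['joint_positions'].round(3))
to([.405,.363,.225])
im=cv2.imread('pics/top0.png'); c=cv2.resize(im[200:285,180:260],None,fx=7,fy=7,interpolation=cv2.INTER_CUBIC); cv2.imwrite('pics/pumpc.png',c)
b=green(eyes.grab_frame('scene')); print(blobs(b))
"
```

```text
scene NL [327.9 225.8] 95 elev -9.0 len 0.0841
scene FL [404.8 260.6] 168 elev -3.9 len 0.0709
scene NR [271.3 276.1] 180 elev -5.3 len 0.0709
scene FR [351.9 319.6] 224 elev -2.9 len 0.0714
top FR [355.6 181.8] 90 elev 20.4 len 0.069
top FL [282.8 188.8] 97 elev -7.2 len 0.0726
top NR [363.5 254.3] 98 elev 7.2 len 0.0699
[ 0.26   0.118  1.751 -0.     1.271  0.944]
t 24.07 tcp [0.4412 0.1551 0.2275] yaw 50.81 zaxis [ 0.002  0.    -1.   ] F [-0.2 -0.1 -0.6] w -0.001
delta tool cm [ 13.83 -15.94   0.25]
[(array([303.1, 130.4]), np.int32(48)), (array([432. , 129.8]), np.int32(65)), (array([387.3, 161.9]), np.int32(64))]
```

View pics/s18c.png

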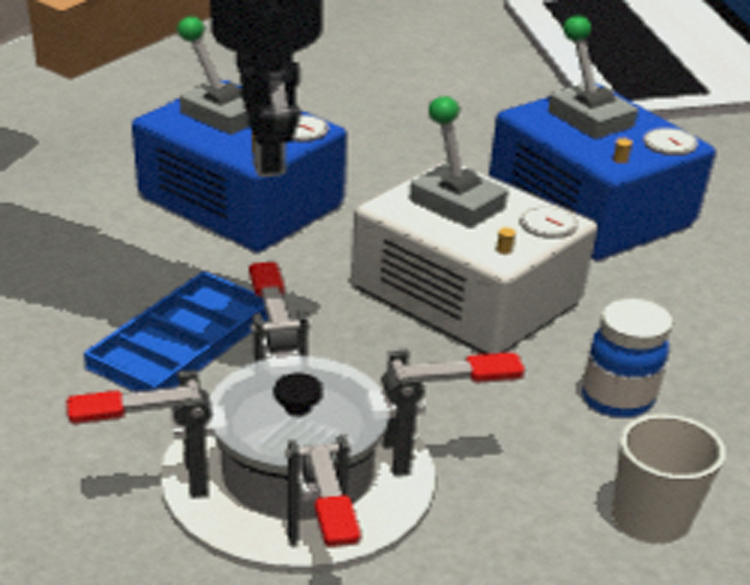

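View pics/pumpc.png

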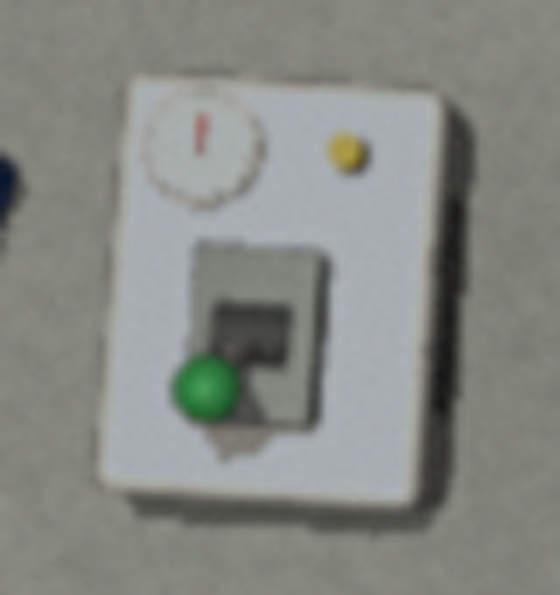

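All four levers now lie level (scene crop: (95,407), (497,368), (267,277), (338,520)). Next is the pump lever, so I'm refining its pose from the corners in the top crop.

```bash
python3 -c "
from h import *
q=[onz('top',180+u/7-.5+.07,200+v/7-.5+.07,.105) for u,v in [(128,78),(442,98),(413,505),(100,487)]]
q=np.array(q); print(q.round(4)); c=q.mean(0); x=(q[0]+q[1]-q[2]-q[3]); x/=np.linalg.norm(x); print('c',c.round(4),'x',x.round(4), np.degrees(np.arctan2(x[1],x[0])))
b=np.array([.4512,.3622,.2006]); d=b[:2]-c[:2]; print('ball rel',d@x[:2], d@np.array([-x[1],x[0]]))
"
```

```text
[[0.5795 0.4173 0.105 ]
 [0.5719 0.292  0.105 ]
 [0.409  0.3015 0.105 ]
 [0.416  0.4253 0.105 ]]
c [0.4941 0.359  0.105 ] x [ 0.9986 -0.0534  0.    ] -3.062141363678657
ball rel -0.0429941045761667 0.0008735967235254105
```

arm_command:
  moves: "0 0 0 0 0 0 0.118; 0 0 0 0 0 0 0.118; 0 0 0 0 0 0 0.118; 0 0 0 0 0 0 0.118; 0 0 0 0 0 0 0.118; 0 0 0 0 0 0 0.118; 0 0 0 0 0 0 0.118; 0 0 0 0 0 0 0.115; 0 0 0 0 0 0 0"

```text
t: 24.87
tool_pos: [0.4404, 0.1549, 0.2253]
eef_rot: [3.139, -0.094, -0.004]
force: [-0.2, 0.1, -0.2]
gripper_width: 0.003
```

```bash
python3 -c "
from h import *
to([.405,.3635,.240])"
```

```text
t 24.87 tcp [0.4404 0.1549 0.2253] yaw -3.42 zaxis [-0.002 -0.001 -1.   ] F [-0.2  0.1 -0.2] w 0.003
delta tool cm [ -4.78 -20.61  -1.48]
```

arm_command:
  moves: "0 -1.5 -1 -0.5 0 0 0; 0 -1.8 -2.5 -0.5 0 0 0; 0 -1.5 -3.3 -0.5 0 0 0; 0 0 -3.3 0 0 0 0; 0 0 -3.3 0 0 0 0; 0 0 -3.3 0 0 0 0; 0 0 -2.5 0 0 0 0; 0 0 -1.4 0 0 0 0; 0 0 0 0 0 0 0; 0 0 0 0 0 0 0"

```text
t: 25.7
tool_pos: [0.4037, 0.3634, 0.2404]
eef_rot: [3.139, -0.079, -0.003]
force: [0.1, -0.3, -0.1]
gripper_width: 0.002
```

```bash
python3 -c "
from h import *
to([.405,.3635,.185])
for n in ['scene','wrist']: cv2.imwrite(f'pics/{n}20.png',eyes.grab_frame(n)[:,:,::-1])
s=cv2.imread('pics/scene20.png'); cv2.imwrite('pics/s20c.png',cv2.resize(s[120:270,280:480],None,fx=4,fy=4,interpolation=cv2.INTER_CUBIC))
"
```

```text
t 25.7 tcp [0.4037 0.3634 0.2404] yaw -2.87 zaxis [-0.002 -0.001 -1.   ] F [ 0.1 -0.3 -0.1] w 0.002
delta tool cm [ 0.14 -0.03  5.54]
```

View pics/s20c.png

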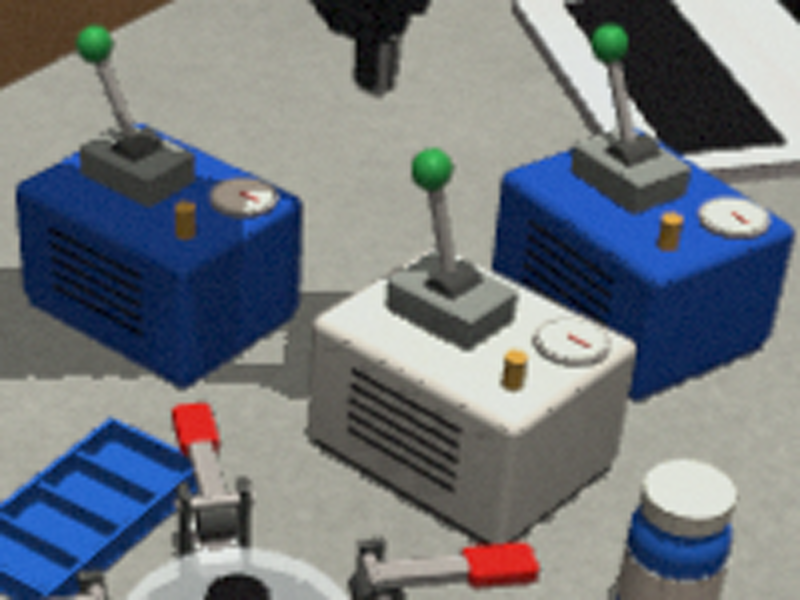

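View pics/wrist20.png

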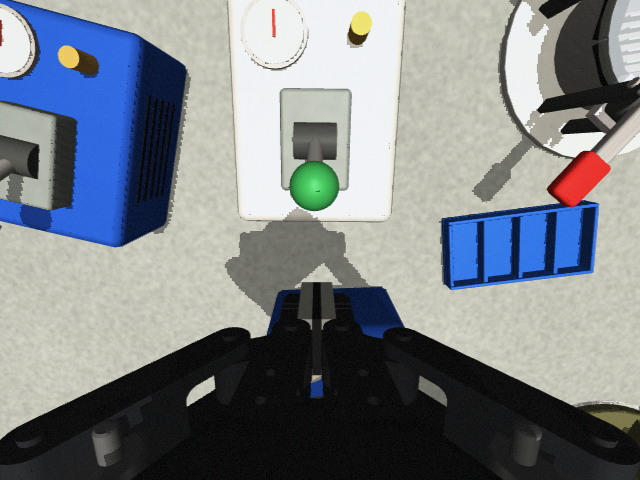

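arm_command:
  moves: "0 0 0 2 0 0 0; 0 0 0 2 0 0 0; 0 0 0 1.5 0 0 0; 0 0.8 0 0 0 0 0; 0 1.2 0 0 0 0 0; 0 1.2 0 0 0 0 0; 0 1.2 0 0 0 0 0; 0 1.0 0 0 0 0 0; 0 0.8 0 0 0 0 0; 0 0.6 0 0 0 0 0; 0 0 0 0 0 0 0"

```text
t: 26.72
tool_pos: [0.473, 0.3593, 0.1869]
eef_rot: [-3.14, 0.086, -0.0]
force: [-0.9, -0.4, -0.8]
gripper_width: -0.0
```

```bash
python3 -c "
from h import *
to([.488,.358,.185])
for n in ['scene','wrist']: cv2.imwrite(f'pics/{n}21.png',eyes.grab_frame(n)[:,:,::-1])
s=cv2.imread('pics/scene21.png'); print(blobs(green(s[:,:,::-1])));cv2.imwrite('pics/s21c.png',cv2.resize(s[120:270,280:480],None,fx=4,fy=4,interpolation=cv2.INTER_CUBIC))
"
```

```text
t 26.72 tcp [0.473  0.3593 0.1869] yaw -3.15 zaxis [ 0.  0. -1.] F [-0.9 -0.4 -0.8] w -0.0
delta tool cm [1.51 0.05 0.19]
[(array([303.1, 130.4]), np.int32(48)), (array([432.1, 130. ]), np.int32(64)), (array([402.3, 168.2]), np.int32(75))]
```

View pics/s21c.png

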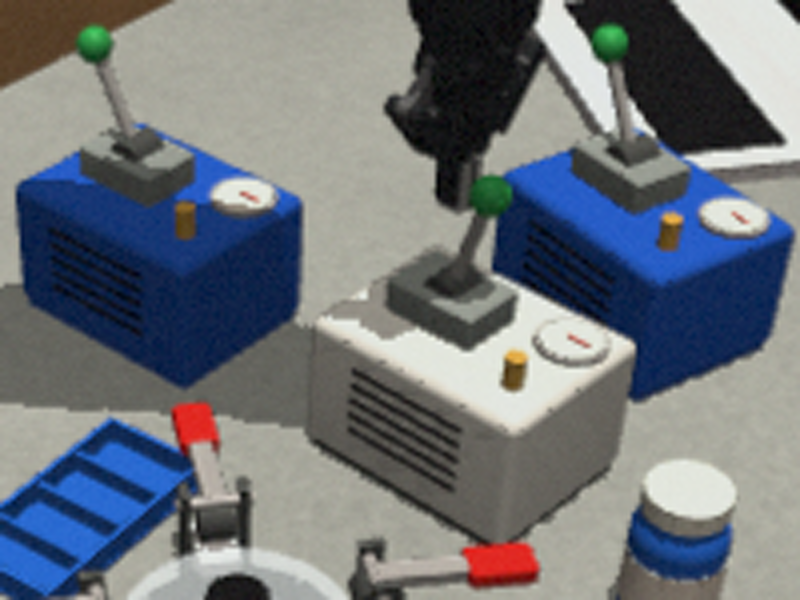

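View pics/wrist21.png

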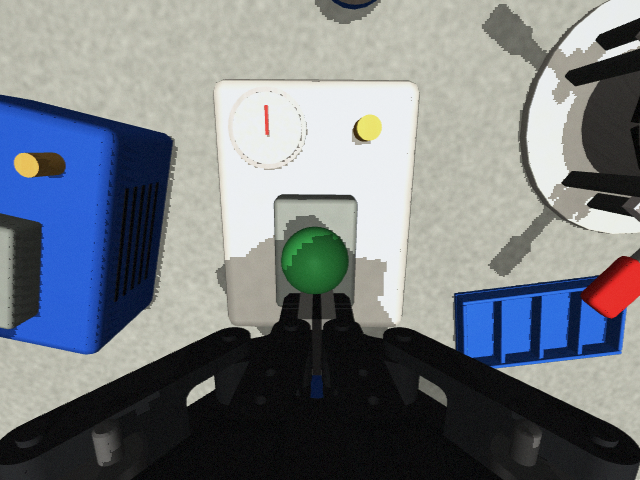

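Ball moved over with the push (scene (402,168)). I'll keep pushing until the force shows the stop.

arm_command:
  moves: "0 0.5 0 0 0 0 0; 0 0.4 0 0 0 0 0; 0 0 0 0 0 0 0"

```text
t: 27.07
tool_pos: [0.4814, 0.3592, 0.1868]
eef_rot: [-3.14, 0.085, -0.0]
force: [0.1, 0.6, 0.3]
gripper_width: 0.003
```

arm_command:
  moves: "0 0.3 0 0 0 0 0; 0 0 0 0 0 0 0"

```text
t: 27.23
tool_pos: [0.4842, 0.359, 0.1867]
eef_rot: [-3.14, 0.085, 0.0]
force: [0.7, 0.8, -1.3]
gripper_width: -0.001
```

arm_command:
  moves: "0 0.3 0 0 0 0 0; 0 0 0 0 0 0 0"

```text
t: 27.4
tool_pos: [0.4872, 0.3589, 0.1867]
eef_rot: [3.14, -0.085, 0.0]
force: [-0.7, -0.4, -0.6]
gripper_width: -0.004
```

```bash
python3 -c "
from h import *
to([.488,.358,.185]); print(blobs(green(eyes.grab_frame('scene'))))"
```

```text
t 27.4 tcp [0.4872 0.3589 0.1867] yaw -3.11 zaxis [ 0. -0. -1.] F [-0.7 -0.4 -0.6] w -0.004
delta tool cm [0.09 0.08 0.17]
[(array([303. , 130.3]), np.int32(47)), (array([432.1, 129.8]), np.int32(62)), (array([406.5, 172.3]), np.int32(81))]
```

arm_command:
  moves: "0 0.3 0 0 0 0 0; 0 0 0 0 0 0 0"

```text
t: 27.62
tool_pos: [0.4902, 0.3587, 0.1868]
eef_rot: [-3.14, 0.085, -0.0]
force: [-0.0, 1.0, -0.2]
gripper_width: -0.001
```

arm_command:
  moves: "0 0.3 0 0 0 0 0; 0 0 0 0 0 0 0"

```text
t: 27.78
tool_pos: [0.4911, 0.3588, 0.1866]
eef_rot: [3.139, -0.084, -0.008]
force: [-17.8, -2.4, 5.1]
gripper_width: -0.003
```

arm_command:
  moves: "0 0.2 0 0 0 0 0; 0 0 0 0 0 0 0"

```text
t: 27.95
tool_pos: [0.4914, 0.3588, 0.1865]
eef_rot: [3.139, -0.083, -0.014]
force: [-31.8, -2.9, 9.8]
gripper_width: -0.002
```

```bash
python3 -c "
from h import *
to([.488,.358,.185]); print(blobs(green(eyes.grab_frame('scene'))))"
```

```text
t 27.95 tcp [0.4914 0.3588 0.1865] yaw -3.03 zaxis [-0.009 -0.002 -1.   ] F [-31.8  -2.9   9.8] w -0.002
delta tool cm [-0.34  0.1   0.15]
[(array([303.2, 130.4]), np.int32(47)), (array([432. , 129.8]), np.int32(63)), (array([407.6, 173.4]), np.int32(81))]
```

Firm stop reached (32 N). I'll back off, lift, and check everything.

arm_command:
  moves: "0 -0.5 0 0 0 0 0; 0 -2 0 0 0 0 0; 0 -3 0 0 0 0 0; 0 -2.5 0 -1.5 0 0 0; 0 0 0 -2.5 0 0 0; 0 0 0 -2.5 0 0 0; 0 -2.5 1 0 0 0 0; 0 -2.5 1 0 0 0 0; 0 0 0 0 0 0 0; 0 0 0 0 0 0 0"

```text
t: 28.83
tool_pos: [0.3636, 0.3455, 0.2525]
eef_rot: [-3.14, 0.084, -0.002]
force: [-0.5, -1.1, 0.9]
gripper_width: -0.002
```

```bash
python3 -c "
from h import *
im=angles('scene','s22'); t=angles('top','t22'); bs=blobs(green(im)); bt=blobs(green(t)); print(bs,bt)
for a in bt:
  for b in bs:
    p,e=tri(ray('top',*a[0]),ray('scene',*b[0]))
    if e<.006: print(p.round(4),e)
to([.48,.36,.2])
cv2.imwrite('pics/s22c.png',cv2.resize(im[120:345,240:490,::-1],None,fx=3,fy=2.6,interpolation=cv2.INTER_CUBIC))
"
```

```text
scene NL [328.  225.7] 100 elev -8.1 len 0.0822
scene FL [404.8 260.6] 168 elev -3.9 len 0.0709
scene NR [271.3 276. ] 181 elev -5.1 len 0.0709
scene FR [351.9 319.6] 224 elev -2.9 len 0.0714
top FR [355.7 181.7] 91 elev 19.6 len 0.0693
top FL [282.8 188.8] 97 elev -7.2 len 0.0726
top NR [363.5 254.4] 99 elev 5.6 len 0.07
[(array([303.1, 130.4]), np.int32(48)), (array([432. , 129.9]), np.int32(63)), (array([407.4, 173.4]), np.int32(79))] [(array([211.4, 231.4]), np.int32(37)), (array([121.3, 260.1]), np.int32(49))]
[0.5133 0.36   0.1939] 0.0007269299607097259
[0.4383 0.5885 0.1951] 0.00018548353328675502
t 28.93 tcp [0.3645 0.3457 0.252 ] yaw -3.11 zaxis [ 0.001  0.    -1.   ] F [ 0.3  0.1 -1.1] w -0.001
delta tool cm [11.45 -2.05  5.21]
```

View pics/s22c.png

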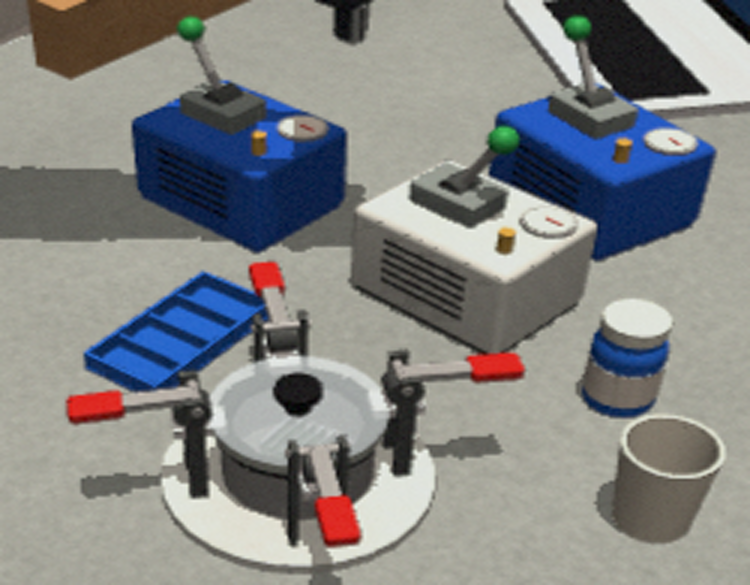

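View pics/t22.png

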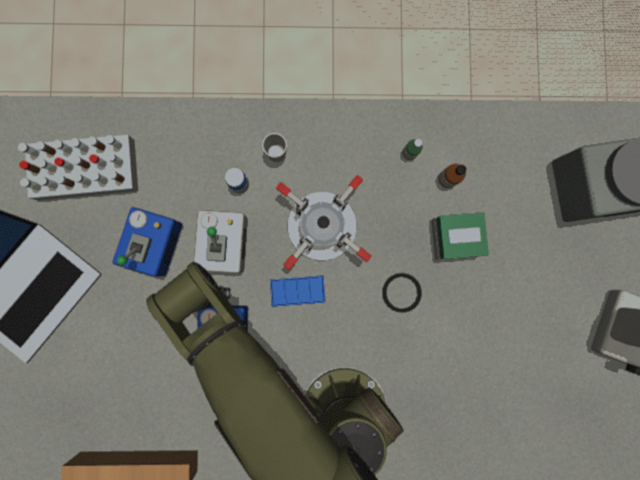

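The ball is now at (0.513, 0.360, 0.194), where the far end of its swing should be. All four levers are home, the bystanders haven't moved and the arm is clear.

```bash
python3 -c "
from station import sign_off
print(sign_off())"
```

```text
the job is handed in; nothing more can be done
None
```

I handed the job in at about 29 s. All four cam levers are home and the white pump's lever is fully over to the far side.

- **First round:** I pressed each lever to about half way, measured at 25–28° above level against 26.4° for exactly half. The order was near-right, far-left, far-right, near-left, so it went crosswise.
- **Second round:** I pressed each lever home in the same order until the force rose sharply at the stop, 24–38 N. In the last pictures all four handles lie level.
- **Pump lever:** I pushed the green ball across until it met its stop at about 32 N. It ended at (0.513, 0.360, 0.194), within about 3 mm of the expected end position.
- **Other items:** in the last pictures, the bottles, beaker, jar, tray, ring and blue pumps look to be where they started. The arm was clear, with about zero force on it.

**Checks that disagreed:**
- **Lever angles:** the scene camera put the home levers at −3° to −8° rather than 0°, and angles taken from the overhead camera were further off. I put this down to viewing bias and relied on the stop forces instead.
- **Pump lever at the start:** it measured about 0.3 rad of lean rather than 0.5 rad. I didn't resolve this; I pushed it to its stop either way.

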